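# Lock the tube jig's hold-down bar with a linch pin

### The job

Lock down the bar of the tube jig: pick up the linch pin with the ring, push it point first through the cross hole of the jig's square post from the robot's side, on top of the bar, until its head is fully home against the post, then flip the sprung ring up and over the post so that it snaps past the pin's nose and stays shut round its end. Ease the pin in by feel without ramming it, let go of everything at the end, and leave the other things on the bench and the board where they are.

Things in the scene. Friction and masses are not known exactly. Their poses are not given: they have to be found in the camera images.
- linch_shank (a point): Linch pin, loose, about 120 g, plain steel: round shank 12 mm thick, 50 mm long, head block at one end, sprung wire ring on the head. This point: on the shank's axis, 16 mm ahead of the head's face. x runs along the shank to its point, z up as it lies, the axis 6 mm above the table. Straight for 40 mm from the head's face, then a taper to a round nose of 9 mm. Not the T-handled pin.
- linch_head (a point): Centre of the rear of the linch pin's head, on the shank's axis, 34 mm behind linch_shank. The head is a block 18 mm long, 14 mm wide, 17 mm high (11 mm above the axis, 6 mm below it). Same axes. With the ring open there is room inside the ring, behind the head, for closed fingertips to push here.
- ring_end (a point): Middle of the wire at the far end of the ring, 59 mm from the ring's hinge. Wire 5 mm thick; the ring is a circle 61 mm across (wire centres), far wider than the 12 mm shank, so it can be pressed down on both sides of the nose. Shut, this point lies just under and beyond the nose, 7 mm below the shank's axis.
- cross_hole (a point): Centre of the near mouth of the cross hole in the jig's upright square steel post, 108 mm above the table. x is the way to push the pin, z up. Hole 13 mm wide with a 1 mm chamfer, 25 mm long, right through the post (25 by 25 mm, top 12.5 mm above the hole's axis). Pin home: linch_shank is 16 mm along x from here. Jig and pin bear a push of 25 N (ramming: over 60 N summed over all their contacts).
- jig: The jig: white board 18 mm thick, 220 mm along x, 310 mm along y. Origin on the table under the post's middle, 12.5 mm beyond cross_hole along x; same axes as cross_hole. A teal tube of 60 mm diameter lies along x at y = 105 mm, its top 86 mm above the table; hinge bracket at y = 205 mm, 113 mm high. Fixed.
- bar_end (a point): Middle of the top of the dark steel hold-down bar where the post comes up through it. Bar 31 mm wide along the jig's x (3 mm proud of the post on both sides), 10 mm thick, from y = -19 mm to a hinge at y = 205 mm. A rubber pad holds it 1 to 2 mm too high, partly across the hole (right: 6 mm below the hole's axis): the pin's taper wedges it down, 5 to 15 N of drag all the way in.
- ring_swing (a joint): Swing of the ring about a level axis across the head, 8 mm behind the head's face, 5 mm above the shank's axis. 0 = open, laid back, its end 43 mm behind the hinge, 45 mm above the shank's axis; upright at 0.83; stays where left. At 2.42 the wire meets the pin's nose; pressed down with 3 to 10 N it springs over the nose at 2.49 and snaps under it, shut at 2.6 (above 2.52 = shut).
There are look-alikes about, which are no part of the job. What is shaped like the part that bears linch_shank but red or turquoise is not meant.

How it is judged:
By the outcome, as a careful person would: the job done as asked, in the order asked, and still so for the second after the job is handed in, with the robot touching nothing.
It also fails if it takes over 72 s, if anything falls off the work surface, if the arm or the gripper's body presses on something with over 40 N, if the wrist force passes 120 N, or if a joint passes its speed limit or range.

### The arm

A 7-joint arm with a two-finger parallel gripper is mounted at the origin on the work surface. World frame = base frame: x ahead of the robot, y to its left, z up, the work surface at z = 0. Lengths are in m, angles in rad, forces in N, time in s.
With the tool pointing down it reaches from about 0.425 to 0.925 m from the base axis. Payload 6.8 kg.
Tool frame: the origin (TCP) lies on the mounting face of the last link; the fingertips stand 173 mm ahead of it and the grasp point (between the pads) lies 155 mm ahead of it; z points along the fingers, y is the direction in which the jaws open and shut (so a half turn about z gives the same grasp; the last joint's range is limited). The gripper opens to 85 mm and grips with 20 to 120 N. Pads are 22 mm wide; open, the fingers measure 114 mm over their backs; the gripper's body (76 mm by 85 mm) begins 54 mm behind the grasp point. The pads swing forward as they close: fully open they stand 13 mm farther back than shut.
Start: joints at [-1.457, 0.477, 0.022, 1.555, -0.011, 1.109, -0.083], TCP at [0.148, 0.658, 0.405] pointing down, gripper open.
Joint ranges: [-2.96, 2.96], [-0.34, 2.1], [-1.41, 1.46], [0.24, 2.44], [-1.37, 4.51], [0.17, 1.92], [-2.96, 2.96]. Speed limits (rad/s): [2.39, 2.39, 3.14, 3.14, 3.14, 3.14, 3.14].

### API

Orientations are given as a unit quaternion [w, x, y, z].
In Python, from station import sensors, read_camera, bot gives the robot as it stands. The module is installed in compiled form; this text tells all that it offers.
- The arm moves only by the tool play_rows, never from a script. Its argument "commands" is a list of rows, each a list of 4 numbers: the shift along the tool's x, y, z in m, then the turn about the tool's z in degrees. A call has 1 to 20 rows; each row shifts and turns the commanded pose from where the row before left it, along the tool's axes as they then stand; what a row does not reach is not made up. A row lasts 1/10 s, in which the tool goes at most 50 mm and 8.59 degrees, less where a joint would pass 70% of its speed; a pose out of reach is approached as far as the arm can. A call with a gripper value outside its range is refused whole. "claw" is the finger opening in m, from 0 to 0.0854, set as the call begins (left out, the last holds). The fingers move at their own pace and stop on an object; "force" is the grip in N (left out, the last holds). Time passes only in rows, so rows that do not move let the fingers close. It gives the time, the measured TCP pose, the force and the opening at its end, in the units of the state.
- sensors.get_obs(): the state, without advancing time (a new reading comes with each control period).
- read_camera(name): name is "scene" or "top" or "wrist"; returns a dict with "frame" (384x512x3 uint8, blue, green, red), "depth" (384x512 float32, m along the optical axis (not along the pixel's ray), 0 where there is no reading), "fx", "fy", "cx", "cy" (pixels), "rvec" (rotation vector, rad) and "tvec" (3), from world to camera coordinates, as OpenCV has them; the wrist camera has in their place "T_tool_cam" (4x4, takes a point from camera to tool coordinates, whose origin is the TCP and whose axes are the flange's). Camera axes: x right, y down, z forward; pixel columns grow to the right and rows downward; lengths in m; the calibration is good to about 2 mm. A picture is of the moment at which its call begins: read the wrist's pose just before it.
- bot.hand_in(): hands the job in, once; it reports no verdict.
The state is a dict: "t": time; "q": joint angles; "joint_vel": joint speeds; "joint_torque": joint torques, N m; "eef_pos": TCP position; "tool_rot": TCP orientation; "contact_force": force on the tool from outside, world axes, zero at the start; "torque": the same for the moment, N m; "gripper_width": opening from 0.0 (shut) to 1.0 (fully open).
Only numpy, scipy, OpenCV 4.12 (cv2) and the standard library are available. Lean on these libraries where they do the work, as an engineer would, in place of code of your own. Each camera call takes 0.05 s, during which the arm holds its last target.

## Working session

There is one attempt and no reset: what is moved stays moved. The work goes in short steps, Python scripts to look and compute and a tool call to move; the robot and the scene stay as the last step left them, time stands still between calls to the robot, and variables do not carry over. Pictures are saved under pics/ and viewed, and the job is handed in when it is done.

Besides the shell and the picture viewer there is one more tool, called after ">>>" as name([rows], argument=value, ...), one row to a line, values as JSON. play_rows: Moves the arm, as the interface text tells. Its arguments: {"type":"object","properties":{"commands":{"type":"array"},"claw":{"type":"number"},"force":{"type":"number"}},"required":["commands"]}

```bash
mkdir -p pics; ls; cat > h.py <<'E'
import numpy as np, cv2
from station import sensors, read_camera, bot
from scipy.spatial.transform import Rotation as R
def Rt(q): return R.from_quat([q[1],q[2],q[3],q[0]]).as_matrix()
def cam(name):
    o=sensors.get_obs(); c=read_camera(name)
    if 'rvec' in c:
        Rm=cv2.Rodrigues(np.array(c['rvec'],float))[0]; t=np.array(c['tvec'],float).reshape(3)
        c['Rwc']=Rm.T; c['o']=-Rm.T@t
    else:
        T=np.array(c['T_tool_cam']); A=Rt(o['tool_rot'])
        c['Rwc']=A@T[:3,:3]; c['o']=A@T[:3,3]+np.array(o['eef_pos'])
    return c
def ray(c,u,v):
    return c['Rwc']@np.array([(u-c['cx'])/c['fx'],(v-c['cy'])/c['fy'],1.])
def onz(c,u,v,z):
    d=ray(c,u,v); return c['o']+d*(z-c['o'][2])/d[2]
def pt(c,u,v):
    return c['o']+ray(c,u,v)*float(c['depth'][int(v),int(u)])
def proj(c,p):
    q=c['Rwc'].T@(np.array(p)-c['o']); return np.array([c['fx']*q[0]/q[2]+c['cx'],c['fy']*q[1]/q[2]+c['cy']])
def cloud(c):
    v,u=np.mgrid[0:384,0:512]; d=c['depth']
    P=np.stack([(u-c['cx'])/c['fx']*d,(v-c['cy'])/c['fy']*d,d],-1)
    return P@c['Rwc'].T+c['o']
E
python3 - <<'E'
from h import *
print(sensors.get_obs())
for n in ['scene','top','wrist']:
    c=cam(n); cv2.imwrite(f'pics/{n}0.png',c['frame']); print(n,c['o'],c['Rwc'][:,2],c['fx'])
E
```

```text
pics
{'t': 0.0, 'q': array([-1.45711942,  0.47783064,  0.02233724,  1.55646165, -0.0115263 ,
        1.10930676, -0.08309535]), 'joint_vel': array([-0.00052359, -0.00030719,  0.00171079,  0.00097524,  0.00075394,
        0.0017817 , -0.0005804 ]), 'joint_torque': array([-2.09317623e-04, -5.96438742e+01,  1.60765104e+00, -2.81200022e+01,
        1.23702458e-02,  9.25536908e-03, -2.65579292e-07]), 'eef_pos': array([0.14840097, 0.65819984, 0.40370058]), 'tool_rot': array([-4.59033661e-05,  1.10653029e-01,  9.93858654e-01, -9.38166955e-04]), 'contact_force': array([-0.02315735,  0.84242648, -0.03353907]), 'torque': array([-0.04527075, -0.07161566,  0.00564331]), 'gripper_width': 1.0033530097376604}
scene [0.97246758 0.44914964 0.60356805] [-0.43927914 -0.71571139 -0.54294663] 394.76405198458565
top [ 0.36731372 -0.19651293  1.26604711] [ 0.1428226  -0.01667815 -0.98960777] 494.2297975214314
wrist [0.08011157 0.67354886 0.37337964] [ 0.26684303 -0.0612123  -0.96179408] 280.4422172795605
```

View pics/scene0.png

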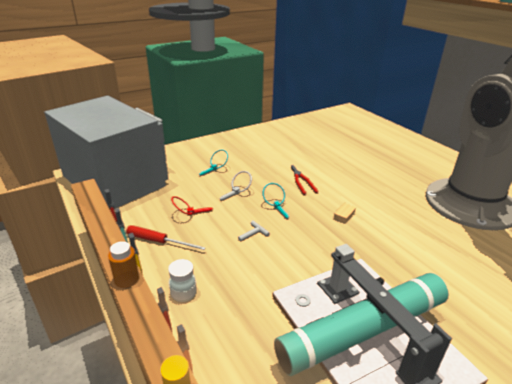

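View pics/top0.png

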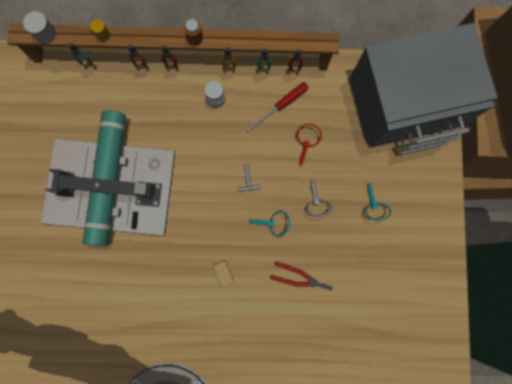

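View pics/wrist0.png

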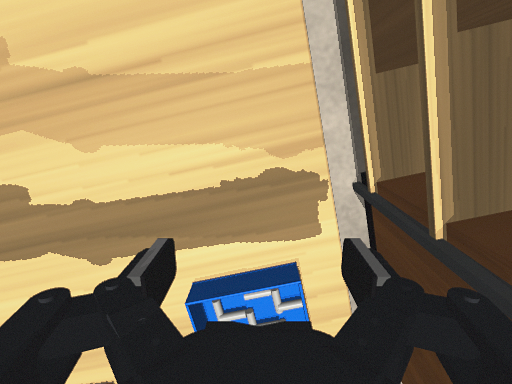

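```bash
python3 - <<'E'
from h import *
c=cam('top')
print(proj(c,[0.6,0,0]),proj(c,[0.6,0.3,0]),proj(c,[0.9,0,0]))
a=c['frame'][165:230,240:400]; b=c['frame'][130:240,35:180]
cv2.imwrite('pics/t1.png',cv2.resize(a,None,fx=5,fy=5,interpolation=2)); cv2.imwrite('pics/t2.png',cv2.resize(b,None,fx=5,fy=5,interpolation=2))
P=cloud(c)
for u,v in [(313,183),(315,195),(317,205),(318,216),(150,190),(140,187),(110,186),(62,183),(155,163)]: print(u,v,pt(c,u,v).round(4))
c=cam('scene')
a=c['frame'][160:220,200:300]; b=c['frame'][230:384,265:490]
cv2.imwrite('pics/s1.png',cv2.resize(a,None,fx=7,fy=7,interpolation=2)); cv2.imwrite('pics/s2.png',cv2.resize(b,None,fx=3.5,fy=3.5,interpolation=2))
E
```

```text
[176.13722134 170.65713529] [ 59.82703595 167.87830814] [181.14248884  60.66380054]
313 183 [ 0.5742 -0.3547  0.0112]
315 195 [ 0.5429 -0.3599  0.0128]
317 205 [ 0.5188 -0.3669 -0.001 ]
318 216 [ 0.4855 -0.3628  0.049 ]
150 190 [0.5384 0.0514 0.0655]
140 187 [0.5377 0.0645 0.1165]
110 186 [0.5403 0.1383 0.1033]
62 183 [0.5454 0.2531 0.0992]
155 163 [0.6152 0.052  0.0185]
```

View pics/t1.png

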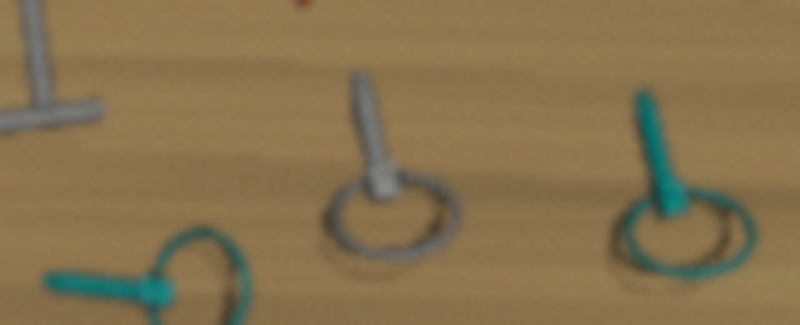

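View pics/t2.png

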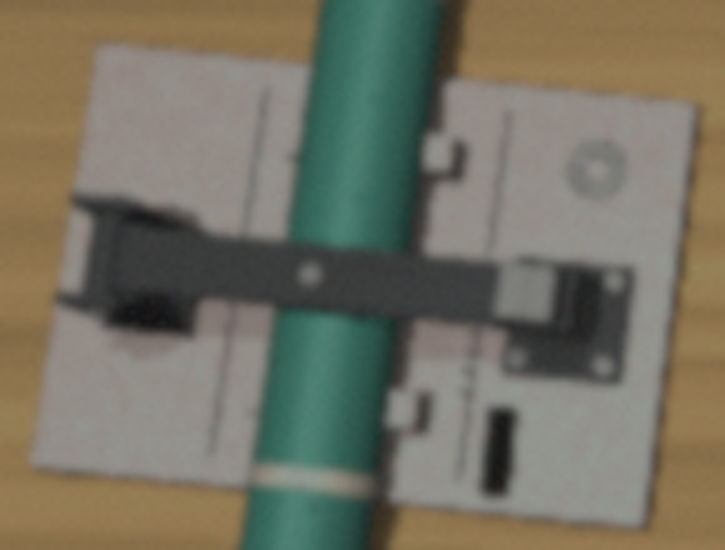

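View pics/s1.png

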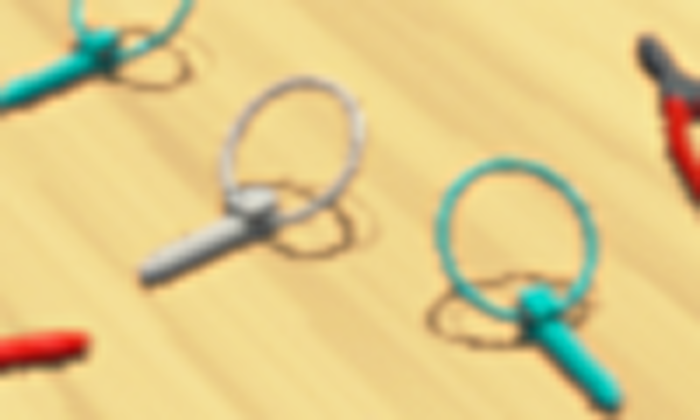

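View pics/s2.png

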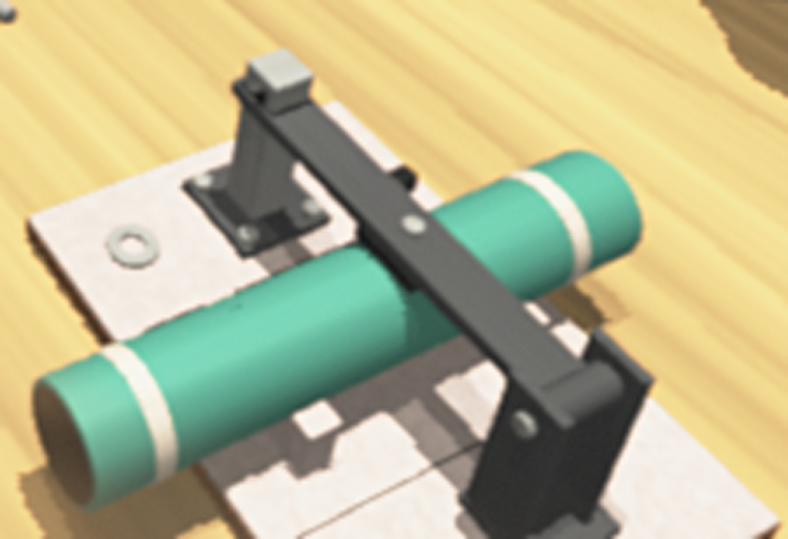

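```bash
cat >> h.py <<'E'
def delta(p,yaw=None):
    """tool-frame shift to reach world TCP p; yaw = wanted world azimuth of tool x (deg)"""
    o=sensors.get_obs(); A=Rt(o['tool_rot']); d=A.T@(np.array(p)-np.array(o['eef_pos']))
    az=np.degrees(np.arctan2(A[1,0],A[0,0]))
    r=None if yaw is None else -((yaw-az+180)%360-180)
    return (d*1000).round(2),'mm; az',az.round(2),'turn',r
E
python3 - <<'E'
from h import *
ct=cam('top'); cs=cam('scene')
# pin tip / head from top onto planes
tip=onz(ct,311.4,179.4,.006); hd=onz(ct,317,201.5,.017)
print('top',tip,hd, np.degrees(np.arctan2(*(tip-hd)[[1,0]])))
tip2=onz(cs,200+148/7,160+275/7,.006); hd2=onz(cs,200+255/7,160+200/7,.017)
print('scene',tip2,hd2)
print(delta([.5,.35,.4037]))
print(delta([.48,-.34,.4037],191))
# post top centre
print(onz(ct,140,188,.1205), onz(cs,265+280/3.5,230+72/3.5,.1205))
# board corners
for u,v in [(100,45),(698,102),(648,525),(32,465)]: print(onz(ct,35+u/5,130+v/5,.018))
E
```

```text
top [ 0.5843935  -0.35119902  0.006     ] [ 0.52563996 -0.36449584  0.017     ] 12.75208028677078
scene [ 0.58139983 -0.34777671  0.006     ] [ 0.52769118 -0.35914925  0.017     ]
(array([-410.76, -223.5 ,    0.88]), 'mm; az', np.float64(167.29), 'turn', None)
(array([-543.08, -900.99,    1.17]), 'mm; az', np.float64(167.29), 'turn', np.float64(-23.711329965456457))
[0.53470442 0.06348821 0.1205    ] [0.53673734 0.06862041 0.1205    ]
[0.67176933 0.31111386 0.018     ]
[0.64955272 0.00351307 0.018     ]
[0.43192517 0.0187435  0.018     ]
[0.45522654 0.32782524 0.018     ]
```

>>> play_rows([
  [-0.0342,-0.0186,0,0],
  [-0.0342,-0.0186,0,0],
  [-0.0342,-0.0186,0,0],
  [-0.0342,-0.0186,0,0],
  [-0.0342,-0.0186,0,0],
  [-0.0342,-0.0186,0,0],
  [-0.0342,-0.0186,0,0],
  [-0.0342,-0.0186,0,0],
  [-0.0342,-0.0186,0,0],
  [-0.0342,-0.0186,0,0],
  [-0.0342,-0.0186,0,0],
  [-0.0342,-0.0186,0,0],
])

```text
t: 1.55
eef_pos: [0.5007, 0.3493, 0.4049]
tool_rot: [0.0, 0.111, 0.994, 0.0]
contact_force: [-0.2, 0.5, -0.1]
gripper_width: 0.998
```

>>> play_rows([
  [-0.0078,-0.0399,0,0],
  [-0.0078,-0.0399,0,0],
  [-0.0078,-0.0399,0,0],
  [-0.0078,-0.0399,0,0],
  [-0.0078,-0.0399,0,0],
  [-0.0078,-0.0399,0,0],
  [-0.0078,-0.0399,0,0],
  [-0.0078,-0.0399,0,0],
  [-0.0078,-0.0399,0,0],
  [-0.0078,-0.0399,0,0],
  [-0.0078,-0.0399,0,0],
  [-0.0078,-0.0399,0,0],
  [-0.0078,-0.0399,0,0],
  [-0.0078,-0.0399,0,0],
  [-0.0078,-0.0399,0,0],
  [-0.0078,-0.0399,0,0],
  [-0.0078,-0.0399,0,0],
  [0,0,0,-8],
  [0,0,0,-8],
  [0,0,0,-8],
], claw=0.06)

```text
t: 3.55
eef_pos: [0.4797, -0.3408, 0.4046]
tool_rot: [-0.0, -0.101, 0.995, 0.0]
contact_force: [0.0, 0.9, 1.3]
gripper_width: 0.7
```

```bash
python3 - <<'E'
from h import *
o=sensors.get_obs(); print(o['t'],o['q'],o['eef_pos'],o['gripper_width'])
c=cam('wrist'); cv2.imwrite('pics/w1.png',c['frame']); print(c['o'],proj(c,[.583,-.35,.006]),proj(c,[.5266,-.362,.017]))
print(delta([.55,-.357,.3],192.5))
E
```

```text
3.55 [ 0.18155613  0.35153397  0.42261289  1.79168034 -0.16506418  1.03330327
  2.43900803] [ 0.47974969 -0.34077451  0.40457814] 0.6996696745861586
[ 0.4111416  -0.35474686  0.37416133] [237.1326135  236.08208072] [235.34798199 199.8232131 ]
(array([-65.36, -30.58, 104.68]), 'mm; az', np.float64(-168.02), 'turn', np.float64(-0.5237569631237875))
```

View pics/w1.png

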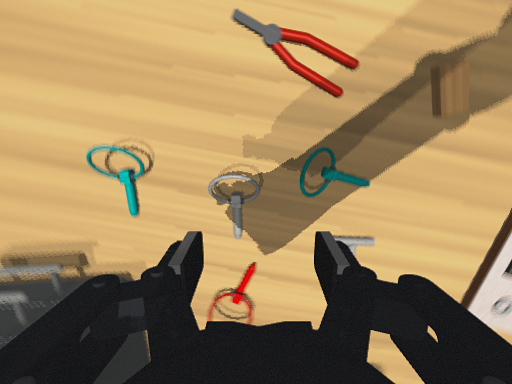

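```bash
python3 - <<'E'
from h import *
c=cam('wrist'); f=c['frame']
cv2.imwrite('pics/w1z.png',cv2.resize(f[165:250,195:280],None,fx=7,fy=7,interpolation=cv2.INTER_CUBIC))
P=cloud(c)
hsv=cv2.cvtColor(f,cv2.COLOR_BGR2HSV)
m=((hsv[...,1]<50)).astype(np.uint8); m[:, :220]=0; m[:,255:]=0; m[:204]=0; m[240:]=0
for v in range(196,242):
    u=np.where((hsv[v,220:256,1]<60))[0]+220
    if len(u): print(v,u.min(),u.max(),u.mean().round(1),onz(c,u.mean(),v,.006).round(4), P[v,int(u.mean())].round(4))
E
```

```text
196 230 255 241.2 [ 0.5233 -0.355   0.006 ] [ 5.251e-01 -3.552e-01  2.000e-04]
197 220 254 239.2 [ 0.5253 -0.3574  0.006 ] [ 0.5221 -0.3575  0.0164]
198 220 252 236.1 [ 0.5276 -0.3613  0.006 ] [ 0.5242 -0.3612  0.0168]
199 220 251 235.5 [ 0.5292 -0.3618  0.006 ] [ 0.5256 -0.3622  0.0175]
200 220 249 234.5 [ 0.5309 -0.3628  0.006 ] [ 0.5273 -0.3633  0.0174]
201 224 246 235.0 [ 0.5321 -0.3619  0.006 ] [ 0.5287 -0.3617  0.0165]
202 227 242 234.5 [ 0.5337 -0.3623  0.006 ] [ 0.5297 -0.3627  0.0184]
203 230 240 235.0 [ 0.535  -0.3614  0.006 ] [ 0.5316 -0.3612  0.0161]
204 230 240 235.0 [ 0.5364 -0.3611  0.006 ] [ 0.5322 -0.3609  0.0185]
205 230 240 235.0 [ 0.5378 -0.3608  0.006 ] [ 0.5338 -0.3606  0.0178]
206 230 239 234.5 [ 0.5394 -0.3612  0.006 ] [ 0.5359 -0.3617  0.0164]
207 231 239 235.0 [ 0.5407 -0.3603  0.006 ] [ 0.5388 -0.3602  0.0114]
208 232 239 235.5 [ 0.542  -0.3593  0.006 ] [ 0.5394 -0.3599  0.0137]
209 232 239 235.5 [ 0.5434 -0.3591  0.006 ] [ 0.5416 -0.3597  0.0115]
210 232 239 235.5 [ 0.5449 -0.3588  0.006 ] [ 0.5432 -0.3594  0.0112]
211 232 239 235.5 [ 0.5463 -0.3585  0.006
[... 1148 characters left out ...]

228 232 239 235.5 [ 0.5714 -0.3538  0.006 ] [ 0.5692 -0.3545  0.0114]
229 232 239 235.5 [ 0.5729 -0.3535  0.006 ] [ 0.5703 -0.3542  0.0123]
230 232 239 235.5 [ 0.5744 -0.3532  0.006 ] [ 0.5717 -0.3539  0.0123]
231 232 239 235.5 [ 0.5759 -0.3529  0.006 ] [ 0.5732 -0.3536  0.0123]
232 232 239 235.5 [ 0.5774 -0.3526  0.006 ] [ 0.5755 -0.3533  0.0106]
233 233 239 236.0 [ 0.5788 -0.3516  0.006 ] [ 0.576  -0.3517  0.0122]
234 233 239 236.0 [ 0.5803 -0.3513  0.006 ] [ 0.5779 -0.3514  0.0112]
235 233 238 235.5 [ 0.582  -0.3518  0.006 ] [ 0.5796 -0.3525  0.0115]
236 234 238 236.0 [ 0.5834 -0.3508  0.006 ] [ 0.5816 -0.3508  0.0097]
237 234 238 236.0 [ 0.5849 -0.3505  0.006 ] [ 0.5822 -0.3505  0.0117]
```

View pics/w1z.png

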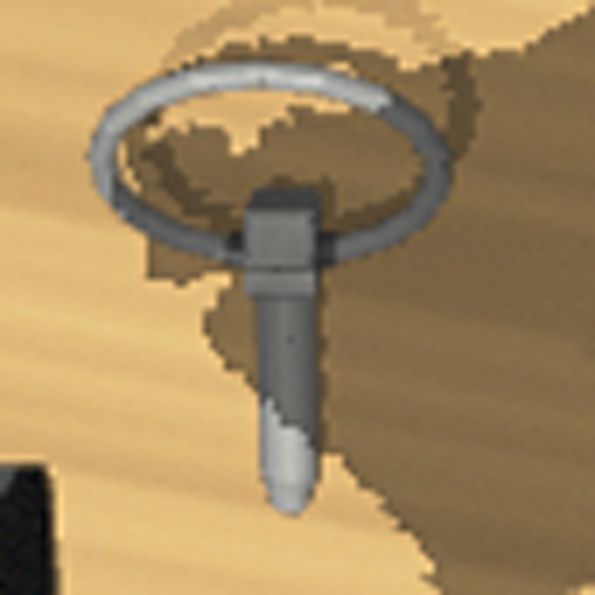

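```bash
python3 - <<'E'
from h import *
print(delta([.5493,-.3582,.175],190.7)); print(delta([.5493,-.3582,.225],190.7))
E
```

```text
(array([-64.67, -31.02, 229.75]), 'mm; az', np.float64(-168.65), 'turn', np.float64(0.6458906095020893))
(array([-64.69, -31.01, 179.75]), 'mm; az', np.float64(-168.65), 'turn', np.float64(0.6458906095020893))
```

>>> play_rows([
  [-0.016,-0.008,0.03,0],
  [-0.016,-0.008,0.03,0],
  [-0.016,-0.008,0.03,0],
  [-0.0167,-0.007,0.03,0],
  [0,0,0.03,0],
  [0,0,0.01,0],
  [0,0,0,0.6],
  [0,0,0,0],
  [0,0,0,0],
])

```text
t: 4.55
eef_pos: [0.5497, -0.3587, 0.2467]
tool_rot: [0.001, -0.093, 0.996, -0.001]
contact_force: [-0.5, -0.3, -0.1]
gripper_width: 0.698
```

```bash
python3 - <<'E'
from h import *
print(delta([.5493,-.3582,.175],190.7))
c=cam('wrist'); cv2.imwrite('pics/w2.png',c['frame'])
E
```

```text
(array([ 0.45,  0.69, 71.7 ]), 'mm; az', np.float64(-169.37), 'turn', np.float64(-0.07139747337942026))
```

View pics/w2.png

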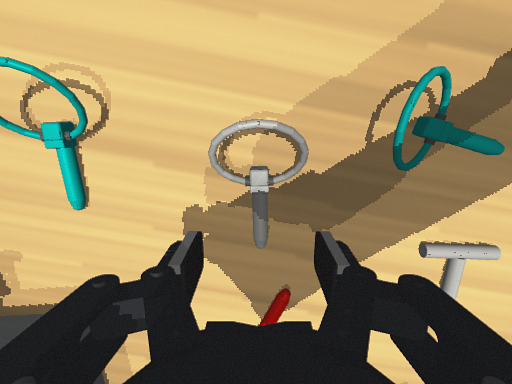

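```bash
python3 - <<'E'
from h import *
c=cam('wrist'); f=c['frame']
cv2.imwrite('pics/w2z.png',cv2.resize(f[155:255,215:305],None,fx=6,fy=6,interpolation=cv2.INTER_CUBIC))
P=cloud(c)
hsv=cv2.cvtColor(f,cv2.COLOR_BGR2HSV)
for v in range(166,252,3):
    u=np.where((hsv[v,245:276,1]<60))[0]+245
    if len(u): print(v,u.min(),u.max(),onz(c,u.mean(),v,.006).round(4), P[v,int(u.mean())].round(4))
E
```

```text
166 252 265 [ 0.5196 -0.3643  0.006 ] [ 0.5201 -0.3646  0.0034]
169 250 267 [ 0.5219 -0.3638  0.006 ] [ 0.5202 -0.3645  0.015 ]
172 250 267 [ 0.5242 -0.3634  0.006 ] [ 0.5219 -0.3642  0.0173]
175 249 268 [ 0.5264 -0.363   0.006 ] [ 0.5242 -0.3638  0.0167]
178 245 275 [ 0.5285 -0.3614  0.006 ] [ 0.526  -0.3619  0.0171]
181 245 275 [ 0.5309 -0.361   0.006 ] [ 0.5281 -0.3616  0.0179]
184 245 272 [ 0.5334 -0.3617  0.006 ] [ 0.531  -0.3625  0.0159]
187 250 268 [ 0.5357 -0.3608  0.006 ] [ 0.5328 -0.3614  0.017 ]
190 250 268 [ 0.5381 -0.3604  0.006 ] [ 0.5352 -0.3609  0.0164]
193 250 266 [ 0.5405 -0.3604  0.006 ] [ 0.5389 -0.361   0.012 ]
196 252 266 [ 0.5429 -0.3595  0.006 ] [ 0.541  -0.3598  0.0124]
199 252 266 [ 0.5453 -0.359   0.006 ] [ 0.5433 -0.3594  0.0124]
202 252 266 [ 0.5477 -0.3586  0.006 ] [ 0.5456 -0.359   0.0127]
205 252 266 [ 0.5502 -0.3581  0.006 ] [ 0.5482 -0.3585  0.0119]
208 253 266 [ 0.5525 -0.3572  0.006 ] [ 0.5502 -0.3581  0.0132]
211 253 266 [ 0.555  -0.3568  0.006 ] [ 0.553  -0.3576  0.0118]
214 253 267 [ 0.5574 -0.3559  0.006 ] [ 0.5552 -0.3564  0.0121]
217 253 267 [ 0.5599 -0.3554  0.006 ] [ 0.5576 -0.3559  0.0123]
220 253 267 [ 0.5625 -0.355   0.006 ] [ 0.5599 -0.3555  0.0126]
223 253 266 [ 0.5651 -0.3549  0.006 ] [ 0.5625 -0.3558  0.0126]
226 253 267 [ 0.5675 -0.354   0.006 ] [ 0.5649 -0.3545  0.0125]
229 253 267 [ 0.5701 -0.3535  0.006 ] [ 0.5674 -0.3541  0.0124]
232 253 267 [ 0.5727 -0.353   0.006 ] [ 0.5699 -0.3536  0.0125]
235 253 267 [ 0.5753 -0.3525  0.006 ] [ 0.5725 -0.3531  0.0122]
238 253 267 [ 0.5779 -0.352   0.006 ] [ 0.5753 -0.3525  0.0118]
241 255 266 [ 0.5805 -0.3511  0.006 ] [ 0.578  -0.352   0.0113]
244 255 265 [ 0.5832 -0.351   0.006 ] [ 0.5809 -0.3515  0.0107]
247 257 263 [ 0.5859 -0.3505  0.006 ] [ 0.5837 -0.3509  0.0104]
```

View pics/w2z.png

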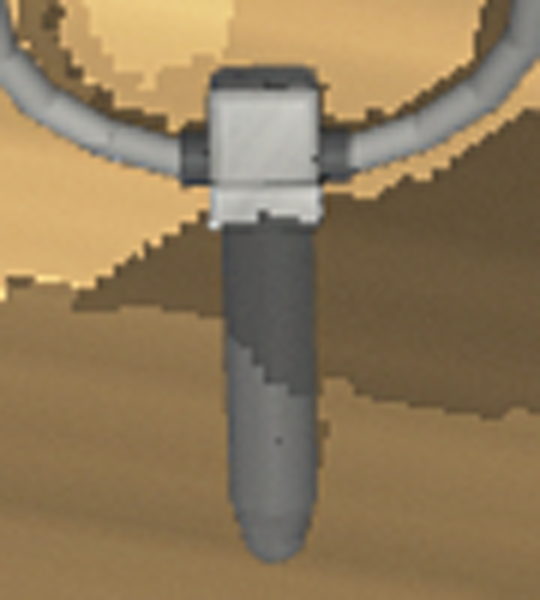

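>>> play_rows([
  [0,0.0006,0.02,-1],
  [0,0,0.02,0],
  [0,0,0.02,0],
  [0,0,0.0115,0],
  [0,0,0,0],
  [0,0,0,0],
])

```text
t: 5.25
eef_pos: [0.5495, -0.3578, 0.174]
tool_rot: [0.0, -0.102, 0.995, -0.0]
contact_force: [-0.3, -0.1, -0.5]
gripper_width: 0.7
```

>>> play_rows([
  [0,0,0,0],
  [0,0,0,0],
  [0,0,0,0],
  [0,0,0,0],
  [0,0,0,0],
  [0,0,0,0],
  [0,0,0,0],
  [0,0,0,0],
], claw=0.0, force=22)

```text
t: 6.05
eef_pos: [0.5496, -0.3577, 0.1739]
tool_rot: [0.0, -0.102, 0.995, -0.0]
contact_force: [-0.5, 1.0, 6.9]
gripper_width: 0.128
```

```bash
python3 - <<'E'
from h import *
print(delta([.55,-.358,.175],191.5),sensors.get_obs())
c=cam('wrist'); cv2.imwrite('pics/w3.png',c['frame'])
E
```

```text
(array([-0.38, -0.36, -1.06]), 'mm; az', np.float64(-168.31), 'turn', np.float64(0.1870717133058406)) {'t': 6.05, 'q': array([ 0.2693482 ,  0.74131163,  0.30156   ,  1.76230145, -0.32257559,
        0.68564304,  2.52258727]), 'joint_vel': array([-0.00076855,  0.00127371, -0.00106878,  0.00135198,  0.0011719 ,
        0.00065989, -0.00090187]), 'joint_torque': array([ 1.47067518e-01, -6.00101638e+01,  7.54859895e+00, -1.78716660e+01,
        1.79585977e-02, -3.37184239e-01,  5.25880168e-04]), 'eef_pos': array([ 0.54956044, -0.35772554,  0.17394251]), 'tool_rot': array([ 4.86711066e-04, -1.01812080e-01,  9.94803504e-01, -2.29567178e-04]), 'contact_force': array([-0.53305196,  0.9520767 ,  6.94401018]), 'torque': array([ 0.15915337,  0.14885742, -0.03320095]), 'gripper_width': 0.1280198023346643}
```

View pics/w3.png

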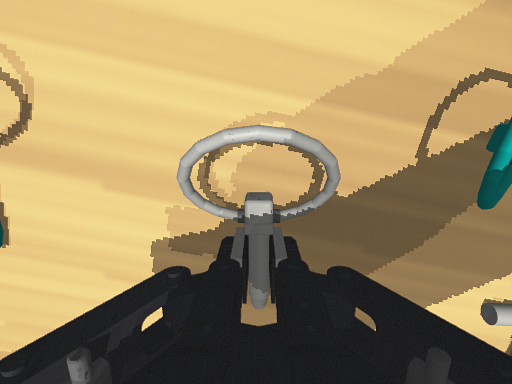

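>>> play_rows([
  [0,0,-0.01,0],
  [0,0,-0.02,0],
  [0,0,-0.04,0],
  [0,0,-0.04,0],
  [0,0,-0.04,4],
  [0,0,-0.04,4],
  [0,0,-0.035,4],
  [0,0,0,3.7],
  [0,0,0,0],
])

```text
t: 7.0
eef_pos: [0.5492, -0.3575, 0.3996]
tool_rot: [0.001, 0.035, 0.999, -0.0]
contact_force: [0.2, 0.3, -2.1]
gripper_width: 0.127
```

```bash
python3 - <<'E'
from h import *
o=sensors.get_obs();print(o['q'],o['gripper_width'],o['contact_force'])
print(delta([.59,0.02,.40],175.95))
c=cam('wrist'); cv2.imwrite('pics/w4.png',c['frame'])
E
```

```text
[ 0.13804543  0.48140419  0.48511223  1.63720443 -0.24745537  1.08259111
  2.19298426] 0.1272542056570121 [ 0.20257608  0.33382129 -2.06521962]
(array([-14.15, 379.4 ,  -0.61]), 'mm; az', np.float64(175.96), 'turn', np.float64(0.011519709305019887))
```

View pics/w4.png

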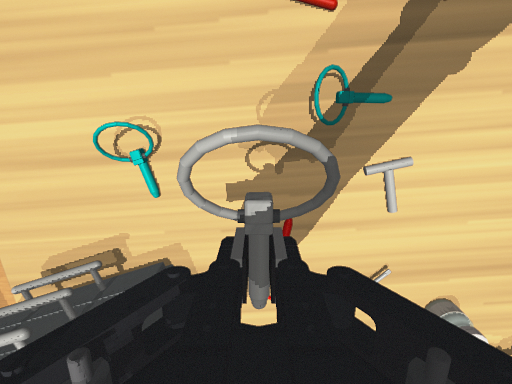

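>>> play_rows([
  [-0.0014,0.038,0,0],
  [-0.0014,0.038,0,0],
  [-0.0014,0.038,0,0],
  [-0.0014,0.038,0,0],
  [-0.0014,0.038,0,0],
  [-0.0014,0.038,0,0],
  [-0.0014,0.038,0,0],
  [-0.0014,0.038,0,0],
  [-0.0014,0.038,0,0],
  [-0.0014,0.038,0,0],
  [0,0,0,0],
  [0,0,0,0],
])

```text
t: 8.25
eef_pos: [0.5893, 0.0217, 0.3969]
tool_rot: [-0.001, 0.033, 0.999, -0.0]
contact_force: [-0.3, -0.4, -0.9]
gripper_width: 0.125
```

```bash
python3 - <<'E'
from h import *
o=sensors.get_obs();print(o['q'],o['gripper_width'],o['contact_force'],o['eef_pos'])
c=cam('wrist'); cv2.imwrite('pics/w5.png',c['frame']); np.savez('w5.npz',**{k:c[k] for k in ['frame','depth','fx','fy','cx','cy','Rwc','o']})
E
```

```text
[-0.45424094  0.36037893  0.4000022   1.79480644 -0.16126789  1.02125712
  1.51247086] 0.12452234247689795 [-0.26316098 -0.38645251 -0.91653786] [0.58934241 0.0217394  0.39690725]
```

View pics/w5.png

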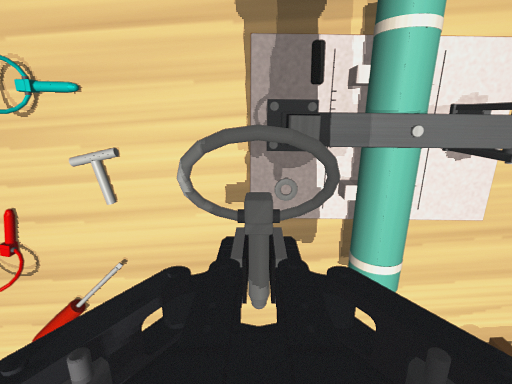

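```bash
python3 - <<'E'
from h import *
c=dict(np.load('w5.npz'))
f=cv2.convertScaleAbs(c['frame'],alpha=2)
cv2.imwrite('pics/w5z.png',cv2.resize(f[85:165,255:355],None,fx=8,fy=7.5,interpolation=cv2.INTER_CUBIC))
P=cloud(c)
m=(P[...,2]>.1135)&(P[...,2]<.13); m[:,:262]=0; m[170:]=0;m[:90]=0
n,l,s,ce=cv2.connectedComponentsWithStats(m.astype(np.uint8))
for i in range(1,n):
    if s[i,4]>30: print(s[i],ce[i],P[l==i].mean(0),P[l==i].min(0),P[l==i].max(0))
E
```

```text
[290 115  31  26 579] [306.62003454 124.54749568] [0.53106343 0.06677816 0.12073243] [0.52235008 0.05316932 0.11350311] [0.54494948 0.07830566 0.12272232]
```

View pics/w5z.png

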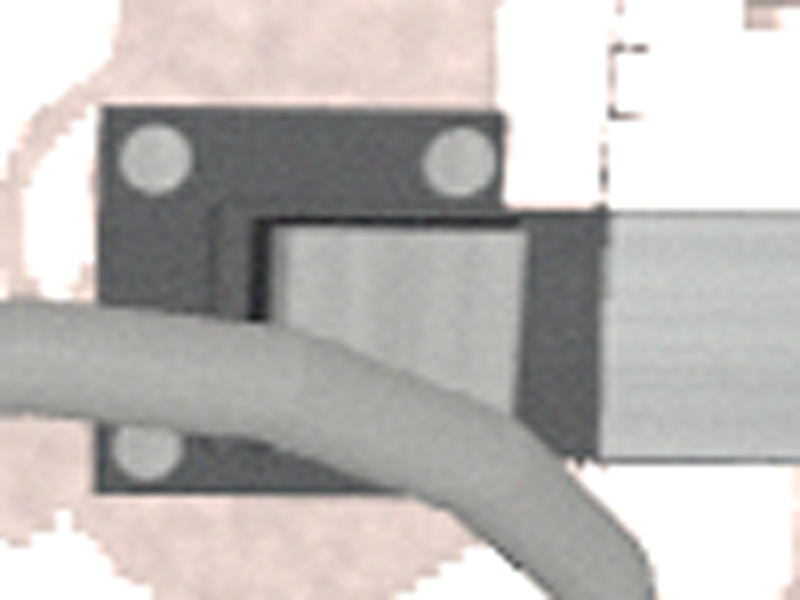

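```bash
python3 - <<'E'
from h import *
c=dict(np.load('w5.npz'))
for u,v in [(285,228),(525,228),(518,410),(270,320),(285,320)]:
    print(u,v,onz(c,255+u/8-.5,85+v/7.5-.5,.1205).round(4))
for u,v in [(550,212),(790,212),(610,460),(790,460)]: print('bar',onz(c,255+u/8-.5,85+v/7.5-.5,.104).round(4))
P=cloud(c)
# bar edges lines, tube? board edge
f=c['frame']
# pin nose in gripper
cv2.imwrite('pics/w5p.png',cv2.resize(cv2.convertScaleAbs(f[185:330,200:320],alpha=1.6),None,fx=4,fy=4,interpolation=cv2.INTER_CUBIC))
for v in range(196,312,6):
    g=P[v,259]; print(v,g.round(4), f[v,240:280].mean(1).astype(int).tolist())
E
```

```text
285 228 [0.5222 0.053  0.1205]
525 228 [0.5238 0.0784 0.1205]
518 410 [0.5441 0.0775 0.1205]
270 320 [0.5322 0.0511 0.1205]
285 320 [0.5323 0.0527 0.1205]
bar [0.5225 0.0847 0.104 ]
bar [0.5242 0.1116 0.104 ]
bar [0.5525 0.0915 0.104 ]
bar [0.5539 0.1124 0.104 ]
196 [0.5588 0.0241 0.2329] [111, 111, 113, 111, 110, 78, 68, 70, 72, 69, 69, 69, 73, 72, 71, 69, 72, 71, 71, 70, 73, 72, 73, 72, 73, 72, 73, 72, 73, 75, 71, 75, 116, 148, 148, 143, 126, 115, 125, 124]
202 [0.5594 0.024  0.2408] [185, 184, 184, 165, 76, 78, 82, 83, 85, 84, 86, 84, 84, 85, 86, 85, 86, 84, 84, 82, 84, 87, 84, 84, 86, 88, 87, 85, 87, 87, 84, 82, 81, 127, 142, 145, 146, 148, 148, 146]
208 [0.5622 0.0238 0.2412] [197, 198, 204, 199, 84, 78, 81, 82, 87, 85, 85, 84, 87, 86, 85, 85, 87, 86, 86, 86, 88, 90, 90, 90, 91, 90, 89, 89, 88, 87, 84, 83, 84, 132, 154, 157, 158, 153, 148, 148]
214 [0.5654 0.0236 0.2406] [49, 48, 46, 50, 62, 80, 81, 83, 86, 87, 86, 85, 86, 85, 85, 85, 87, 88, 91, 89, 91, 89, 90, 86, 87, 88, 88, 88, 87, 88, 88, 83, 77, 51, 49, 47, 47, 49, 49, 54]
220 [0.5685 0.0234 0.2405] [50, 43, 49, 50, 58, 79
[... 2398 characters left out ...]
, 19, 30, 30, 35, 20, 27, 28, 29, 25]
298 [0.6163 0.0203 0.2346] [29, 23, 44, 31, 28, 21, 79, 190, 184, 182, 128, 90, 101, 108, 108, 109, 113, 113, 115, 116, 117, 117, 112, 111, 107, 99, 89, 110, 196, 196, 194, 14, 27, 30, 35, 43, 30, 26, 30, 32]
304 [0.6203 0.0201 0.2344] [27, 67, 175, 203, 200, 199, 197, 200, 199, 199, 201, 194, 85, 97, 106, 106, 108, 109, 110, 111, 108, 105, 102, 96, 93, 103, 176, 201, 200, 199, 200, 199, 199, 202, 203, 200, 17, 26, 25, 27]
310 [ 8.103e-01  8.300e-03 -4.000e-04] [65, 163, 190, 188, 187, 187, 187, 185, 186, 185, 187, 187, 186, 186, 185, 186, 188, 189, 187, 186, 188, 187, 188, 187, 187, 186, 186, 188, 187, 187, 187, 185, 186, 185, 189, 190, 148, 20, 27, 28]
```

View pics/w5p.png

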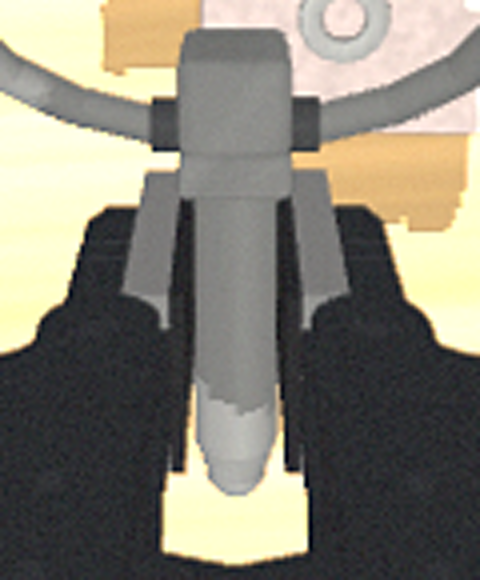

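```bash
python3 - <<'E'
from h import *
print(delta([.445,.0712,.2758],175.95))
E
```

```text
(array([147.26,  41.15, 121.68]), 'mm; az', np.float64(176.05), 'turn', np.float64(0.10256941328287894))
```

>>> play_rows([
  [0.0245,0.007,0,0],
  [0.0245,0.007,0,0],
  [0.0245,0.007,0,0],
  [0.0245,0.007,0,0],
  [0.0245,0.007,0,0],
  [0.0245,0.006,0,0],
  [0,0,0.03,0],
  [0,0,0.03,0],
  [0,0,0.03,0],
  [0,0,0.02,0],
  [0,0,0.01,0],
  [0,0,0,0],
  [0,0,0,0],
])

```text
t: 9.6
eef_pos: [0.4464, 0.0711, 0.2788]
tool_rot: [0.0, 0.036, 0.999, 0.0]
contact_force: [0.2, 1.0, -0.1]
gripper_width: 0.126
```

```bash
python3 - <<'E'
from h import *
o=sensors.get_obs();print(o['q'],o['contact_force'],o['eef_pos'])
print(delta([.445,.0712,.2758],175.95))
for n in ['wrist','scene','top']:
    c=cam(n); f=c['frame']
    if n=='scene': f=cv2.resize(f[220:330,300:420],None,fx=5,fy=5,interpolation=cv2.INTER_CUBIC); print(proj(c,[.523,.0657,.108]))
    if n=='top': f=cv2.resize(f[150:240,90:210],None,fx=5,fy=5,interpolation=cv2.INTER_CUBIC)
    cv2.imwrite(f'pics/{n}6.png',f)
E
```

```text
[-0.58076239  0.3048845   0.33408673  2.20352337 -0.16205088  0.65482922
  1.36756498] [ 0.22770801  1.03388836 -0.08708221] [0.44642437 0.07110717 0.27876015]
(array([ 1.43, -0.01,  2.96]), 'mm; az', np.float64(175.93), 'turn', np.float64(-0.022938708656511153))
[348.51325462 252.2607891 ]
```

View pics/wrist6.png

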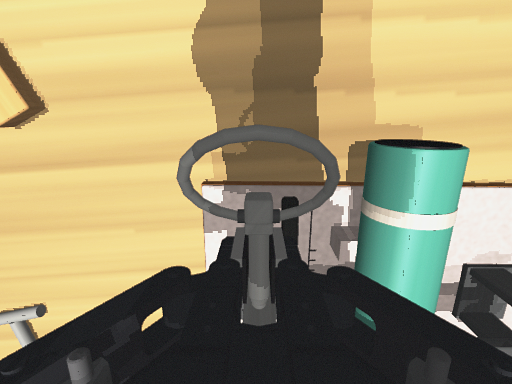

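View pics/scene6.png

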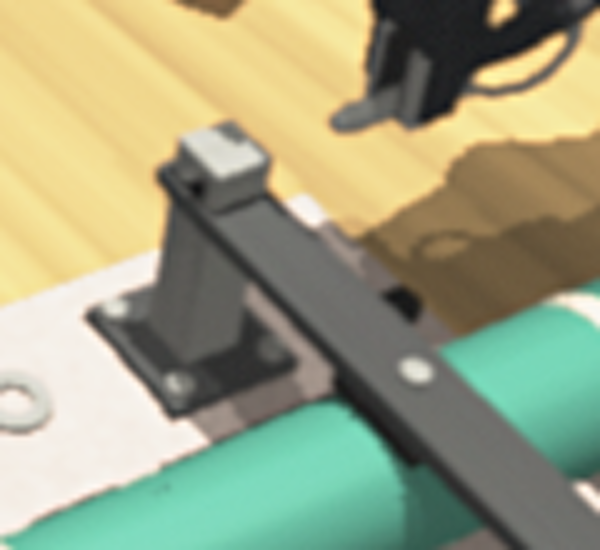

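View pics/top6.png

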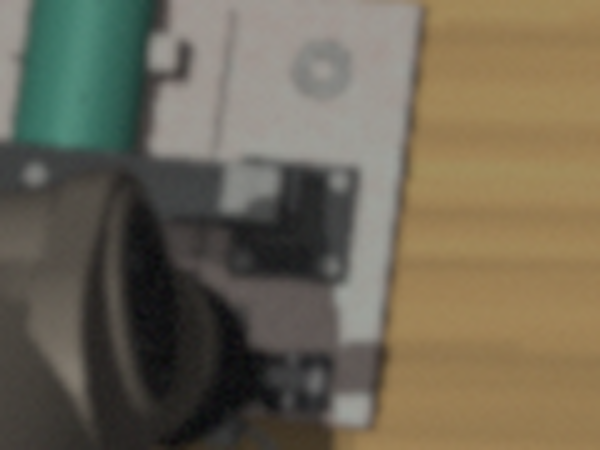

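>>> play_rows([
  [-0.008,0,0.003,0],
  [-0.008,0,0,0],
  [-0.008,0,0,0],
  [-0.006,0,0,0],
  [0,0,0,0],
  [0,0,0,0],
  [0,0,0,0],
])

```text
t: 10.45
eef_pos: [0.4756, 0.0696, 0.2751]
tool_rot: [-0.0, 0.035, 0.999, -0.0]
contact_force: [-0.5, 0.0, -1.7]
gripper_width: 0.125
```

```bash
python3 - <<'E'
from h import *
o=sensors.get_obs();print(o['contact_force'],o['eef_pos'])
print(delta([.523-.048*.9976,.0657+.048*.07,.2758],175.95))
c=cam('scene'); f=c['frame']
cv2.imwrite('pics/s7.png',cv2.resize(f[220:300,315:415],None,fx=7,fy=7,interpolation=cv2.INTER_CUBIC))
E
```

```text
[-0.49056799  0.03815158 -1.67511188] [0.47563429 0.06959368 0.275065  ]
(array([ 0.48, -0.57, -0.73]), 'mm; az', np.float64(175.99), 'turn', np.float64(0.04101404428297428))
```

View pics/s7.png

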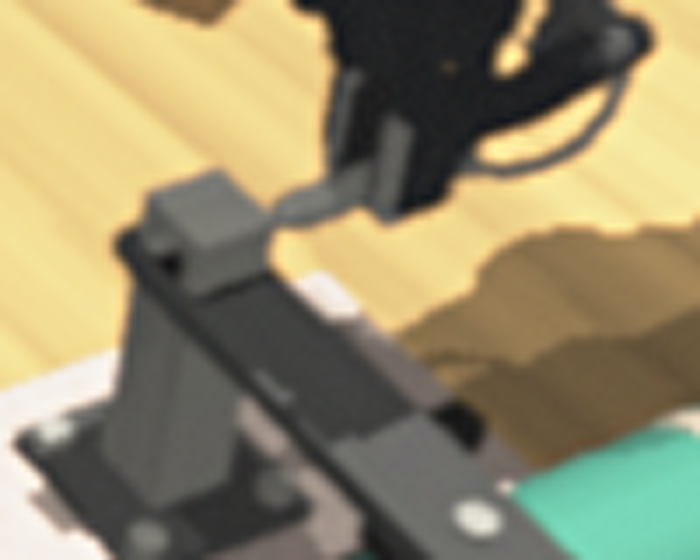

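>>> play_rows([
  [-0.004,-0.0005,-0.0011,0],
  [-0.004,0,0,0],
  [0,0,0,0],
  [0,0,0,0],
])

```text
t: 10.9
eef_pos: [0.484, 0.0686, 0.2763]
tool_rot: [0.0, 0.035, 0.999, 0.0]
contact_force: [0.1, -0.2, -1.1]
gripper_width: 0.129
```

>>> play_rows([
  [-0.001,0,0,0],
  [-0.001,0,0,0],
  [-0.001,0,0,0],
  [-0.001,0,0,0],
  [0,0,0,0],
])

```text
t: 11.4
eef_pos: [0.488, 0.0683, 0.2763]
tool_rot: [0.0, 0.035, 0.999, 0.0]
contact_force: [0.3, -0.3, -2.2]
gripper_width: 0.126
```

>>> play_rows([
  [-0.001,0,0,0],
  [-0.001,0,0,0],
  [-0.001,0,0,0],
  [0,0,0,0],
])

```text
t: 11.8
eef_pos: [0.491, 0.0681, 0.2763]
tool_rot: [0.0, 0.035, 0.999, 0.0]
contact_force: [0.2, -0.1, -1.1]
gripper_width: 0.128
```

>>> play_rows([
  [-0.001,0,0,0],
  [-0.001,0,0,0],
  [-0.001,0,0,0],
  [0,0,0,0],
])

```text
t: 12.2
eef_pos: [0.494, 0.0678, 0.2764]
tool_rot: [0.0, 0.035, 0.999, 0.0]
contact_force: [-1.3, -0.8, 0.9]
gripper_width: 0.126
```

>>> play_rows([
  [-0.001,0,0,0],
  [-0.001,0,0,0],
  [-0.001,0,0,0],
  [0,0,0,0],
])

```text
t: 12.6
eef_pos: [0.4968, 0.0677, 0.2762]
tool_rot: [-0.0, 0.035, 0.999, 0.0]
contact_force: [-2.5, 0.5, 1.8]
gripper_width: 0.126
```

```bash
python3 - <<'E'
from h import *
o=sensors.get_obs();print(o['contact_force'],o['torque'],o['eef_pos'])
c=cam('scene'); f=c['frame']
cv2.imwrite('pics/s8.png',cv2.resize(f[220:300,315:415],None,fx=7,fy=7,interpolation=cv2.INTER_CUBIC))
c=cam('wrist'); cv2.imwrite('pics/w8.png',c['frame'])
E
```

```text
[-2.48987607  0.47314867  1.83200522] [ 0.21325132  0.57745869 -0.02206734] [0.49682336 0.06772751 0.27623166]
```

View pics/s8.png

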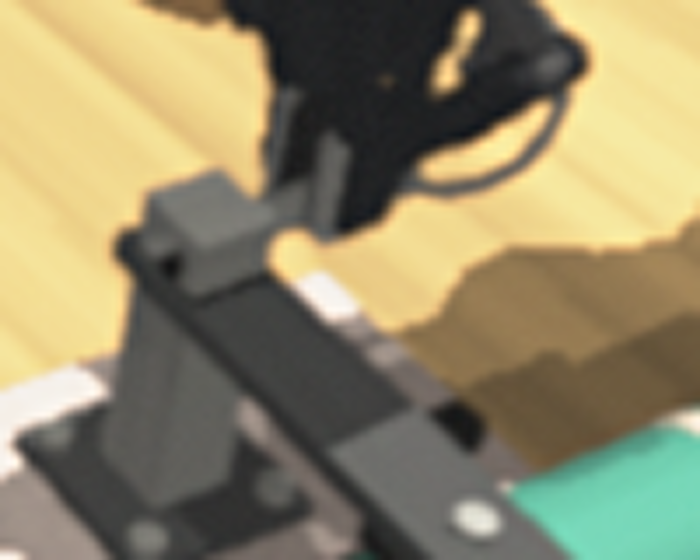

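View pics/w8.png

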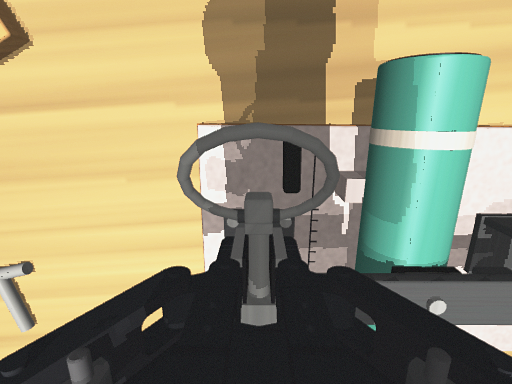

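>>> play_rows([
  [-0.001,0,0,0],
  [-0.001,0,0,0],
  [0,0,0,0],
])

```text
t: 13.0
eef_pos: [0.4988, 0.0676, 0.2762]
tool_rot: [-0.0, 0.035, 0.999, 0.0]
contact_force: [-4.9, 1.3, 1.7]
gripper_width: 0.127
```

>>> play_rows([
  [-0.001,0,0,0],
  [-0.001,0,0,0],
  [0,0,0,0],
])

```text
t: 13.3
eef_pos: [0.5007, 0.0675, 0.2762]
tool_rot: [-0.0, 0.035, 0.999, -0.0]
contact_force: [-4.7, 1.4, 2.4]
gripper_width: 0.127
```

>>> play_rows([
  [-0.001,0,0,0],
  [-0.001,0,0,0],
  [0,0,0,0],
])

```text
t: 13.6
eef_pos: [0.5026, 0.0673, 0.2762]
tool_rot: [-0.0, 0.035, 0.999, -0.0]
contact_force: [-4.6, 0.0, 1.8]
gripper_width: 0.122
```

>>> play_rows([
  [-0.001,0,0,0],
  [-0.001,0,0,0],
  [0,0,0,0],
])

```text
t: 13.9
eef_pos: [0.5046, 0.0671, 0.2762]
tool_rot: [-0.0, 0.035, 0.999, 0.0]
contact_force: [-5.2, 1.3, 4.2]
gripper_width: 0.13
```

>>> play_rows([
  [-0.001,0,0,0],
  [-0.001,0,0,0],
  [-0.001,0,0,0],
  [0,0,0,0],
])

```text
t: 14.3
eef_pos: [0.5075, 0.0669, 0.2762]
tool_rot: [-0.001, 0.035, 0.999, 0.0]
contact_force: [-5.7, 0.7, 2.4]
gripper_width: 0.124
```

```bash
python3 - <<'E'
from h import *
o=sensors.get_obs();print(o['contact_force'],o['torque'],o['eef_pos'])
c=cam('scene'); f=c['frame']
cv2.imwrite('pics/s9.png',cv2.resize(f[220:300,315:415],None,fx=7,fy=7,interpolation=cv2.INTER_CUBIC))
c=cam('wrist'); cv2.imwrite('pics/w9.png',c['frame'])
E
```

```text
[-5.70642898  0.7110192   2.43727657] [ 0.2329535   1.19272131 -0.01800835] [0.50753975 0.06694949 0.27619569]
```

View pics/s9.png

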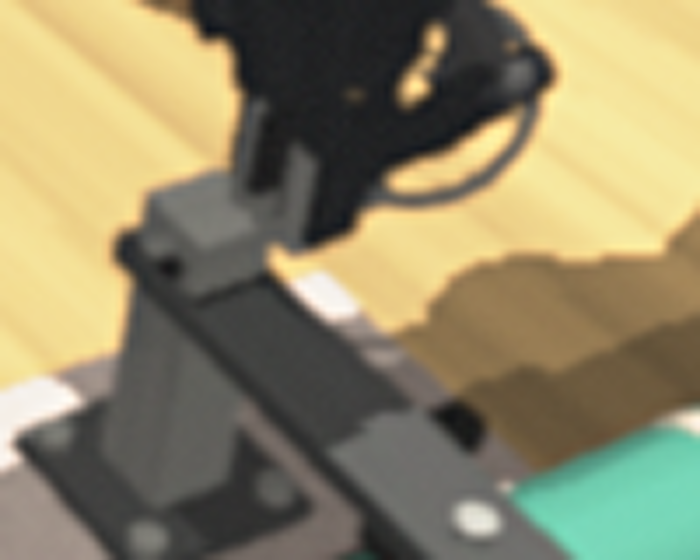

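View pics/w9.png

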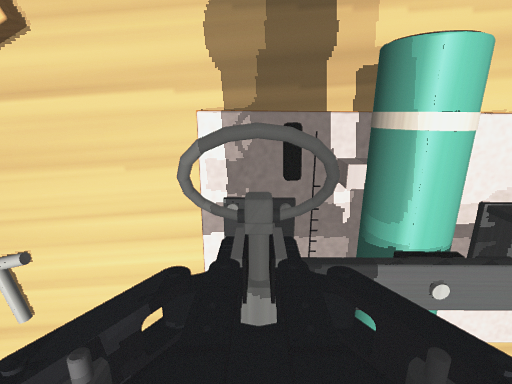

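>>> play_rows([
  [0,0,0,0],
  [0,0,0,0],
  [0,0,0,0],
  [0,0,0,0],
  [0,0,-0.01,0],
  [0,0,-0.03,0],
  [0,0,-0.03,0],
  [0,0,-0.03,0],
  [0,0,0,0],
  [0,0,0,0],
], claw=0.035)

```text
t: 15.4
eef_pos: [0.5079, 0.0669, 0.3773]
tool_rot: [0.001, 0.035, 0.999, 0.001]
contact_force: [-1.1, -0.2, -0.2]
gripper_width: 0.408
```

>>> play_rows([
  [0.03,0,0,0],
  [0.017,0,0,0],
  [0,0,0,0],
  [0,0,0,0],
  [0,0,0,0],
], claw=0.0)

```text
t: 15.9
eef_pos: [0.4616, 0.0702, 0.3761]
tool_rot: [0.0, 0.035, 0.999, -0.0]
contact_force: [0.5, -0.2, -0.5]
gripper_width: 0.001
```

```bash
python3 - <<'E'
from h import *
o=sensors.get_obs();print(o['contact_force'],o['gripper_width'],o['eef_pos'],delta([.4608,.0701,.277],175.95))
c=cam('scene'); f=c['frame']
cv2.imwrite('pics/s10.png',cv2.resize(f[190:300,315:435],None,fx=6,fy=6,interpolation=cv2.INTER_CUBIC))
for n,p in dict(rear=[.4758,.069,.119],hinge=[.4858,.0683,.113],end=[.4430,.0713,.153]).items(): print(n,proj(c,p))
c=cam('wrist'); cv2.imwrite('pics/w10.png',c['frame'])
for n,p in dict(rear=[.4758,.069,.119],hinge=[.4858,.0683,.113],end=[.4430,.0713,.153]).items(): print(n,proj(c,p))
E
```

```text
[ 0.53190644 -0.19946232 -0.45735308] 0.0013480990934516043 [0.46162487 0.07021277 0.376086  ] (array([ 0.83, -0.14, 99.09]), 'mm; az', np.float64(175.98), 'turn', np.float64(0.03126158856372285))
rear [369.07707542 240.53177926]
hinge [364.45426834 244.464115  ]
end [385.65574202 221.70739153]
rear [258.02131324 214.57974546]
hinge [258.02744842 222.81641943]
end [257.98191688 187.79207406]
```

View pics/s10.png

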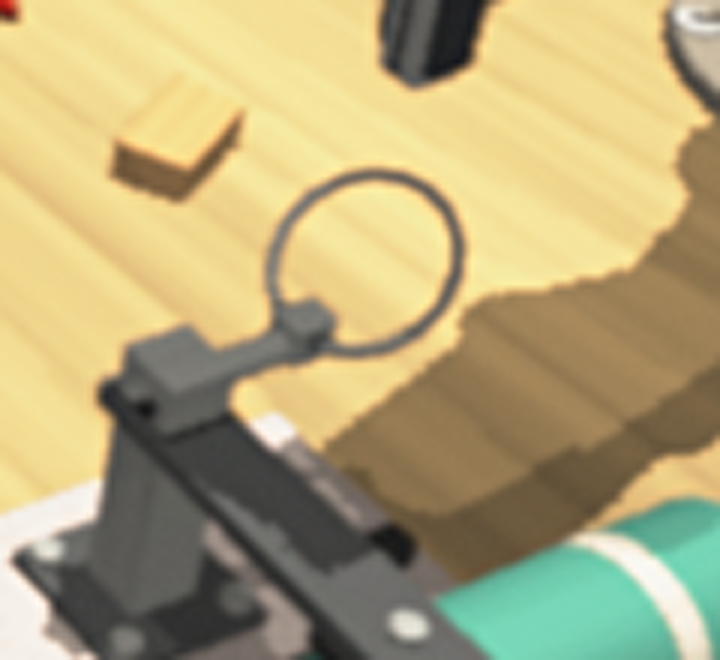

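View pics/w10.png

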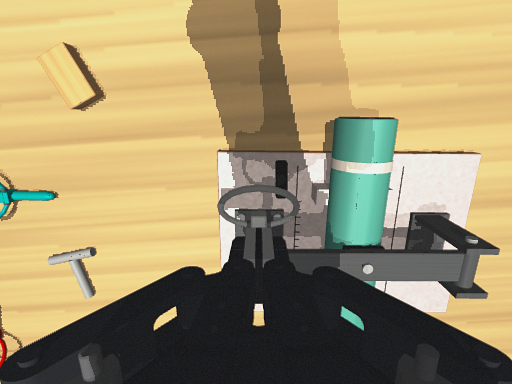

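>>> play_rows([
  [0.0008,0,0.02,0],
  [0,0,0.02,0],
  [0,0,0.015,0],
  [0,0,0.01,0],
  [0,0,0,0],
])

```text
t: 16.5
eef_pos: [0.46, 0.0701, 0.3102]
tool_rot: [-0.001, 0.035, 0.999, -0.001]
contact_force: [0.1, -0.6, 0.2]
gripper_width: 0.002
```

```bash
python3 - <<'E'
from h import *
o=sensors.get_obs();print(o['contact_force'],o['eef_pos'])
c=cam('scene'); f=c['frame']
cv2.imwrite('pics/s11.png',cv2.resize(f[190:300,315:435],None,fx=6,fy=6,interpolation=cv2.INTER_CUBIC))
c=cam('wrist'); cv2.imwrite('pics/w11.png',cv2.resize(c['frame'][140:300,180:340],None,fx=4,fy=3.7))
E
```

```text
[ 0.13215426 -0.59138725  0.21769468] [0.46004266 0.07012757 0.31015258]
```

View pics/s11.png

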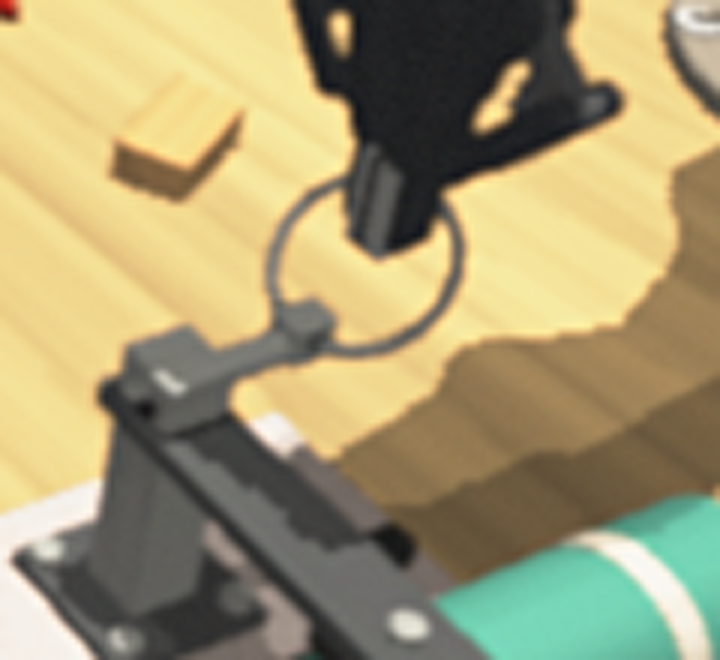

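View pics/w11.png

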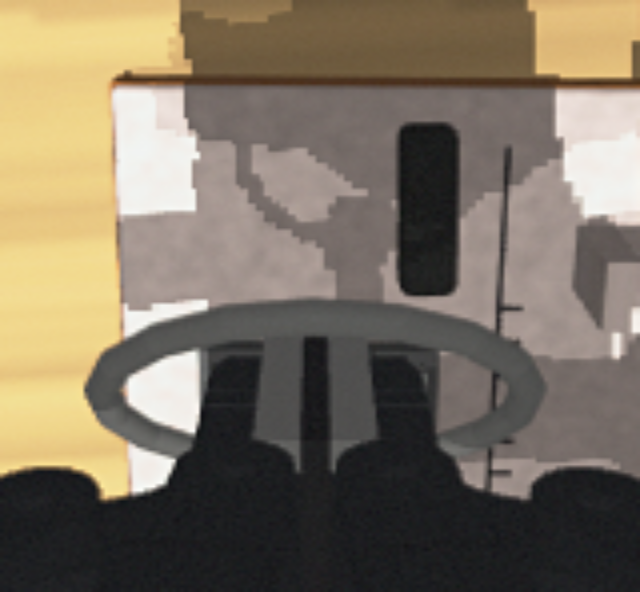

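Fingertips are inside the ring with clearance. Lower to pin height, then push.

>>> play_rows([
  [0,0,0.01,0],
  [0,0,0.01,0],
  [0,0,0.01,0],
  [0,0,0.002,0],
  [0,0,0,0],
  [0,0,0,0],
])

```text
t: 17.2
eef_pos: [0.4602, 0.0702, 0.2793]
tool_rot: [0.0, 0.035, 0.999, -0.0]
contact_force: [0.3, 0.5, 0.6]
gripper_width: -0.0
```

>>> play_rows([
  [-0.001,0,0,0],
  [-0.001,0,0,0],
  [-0.001,0,0,0],
  [0,0,0,0],
])

```text
t: 17.6
eef_pos: [0.4634, 0.0701, 0.2795]
tool_rot: [0.0, 0.035, 0.999, 0.0]
contact_force: [-1.0, -0.2, -0.3]
gripper_width: -0.002
```

>>> play_rows([
  [-0.001,0,0,0],
  [-0.001,0,0,0],
  [-0.001,0,0,0],
  [0,0,0,0],
])

```text
t: 18.0
eef_pos: [0.4662, 0.0698, 0.2793]
tool_rot: [-0.0, 0.035, 0.999, -0.0]
contact_force: [-0.5, -0.2, -0.1]
gripper_width: -0.002
```

```bash
python3 - <<'E'
from h import *
o=sensors.get_obs();print(o['contact_force'],o['eef_pos'])
c=cam('scene'); f=c['frame']
cv2.imwrite('pics/s12.png',cv2.resize(f[190:300,315:435],None,fx=6,fy=6,interpolation=cv2.INTER_CUBIC))
E
```

```text
[-0.46344526 -0.17832406 -0.07386497] [0.46624226 0.06982131 0.27926575]
```

View pics/s12.png

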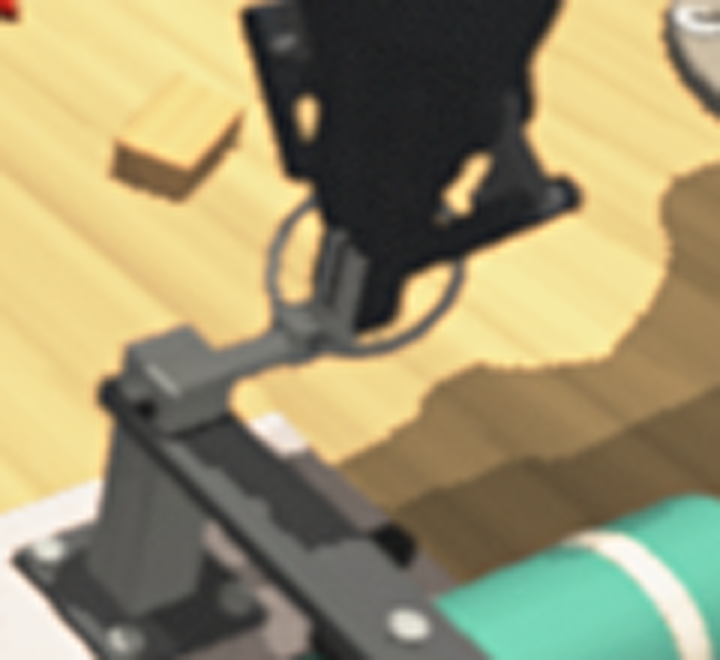

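>>> play_rows([
  [0,0,0.002,0],
  [-0.001,0,0,0],
  [-0.001,0,0,0],
  [0,0,0,0],
])

```text
t: 18.45
eef_pos: [0.467, 0.0697, 0.2767]
tool_rot: [-0.002, 0.035, 0.999, -0.0]
contact_force: [-4.8, 0.7, 1.3]
gripper_width: -0.001
```

>>> play_rows([
  [-0.001,0,0,0],
  [-0.001,0,0,0],
  [0,0,0,0],
])

```text
t: 18.75
eef_pos: [0.4684, 0.0695, 0.2764]
tool_rot: [-0.003, 0.035, 0.999, -0.0]
contact_force: [-6.3, 0.8, 2.3]
gripper_width: 0.004
```

>>> play_rows([
  [-0.001,0,0,0],
  [-0.001,0,0,0],
  [0,0,0,0],
])

```text
t: 19.05
eef_pos: [0.4703, 0.0694, 0.2764]
tool_rot: [-0.003, 0.035, 0.999, -0.0]
contact_force: [-8.6, -0.5, 1.5]
gripper_width: 0.005
```

>>> play_rows([
  [-0.001,0,0,0],
  [-0.001,0,0,0],
  [0,0,0,0],
])

```text
t: 19.35
eef_pos: [0.4722, 0.0692, 0.2764]
tool_rot: [-0.003, 0.035, 0.999, -0.0]
contact_force: [-7.5, 0.2, 1.6]
gripper_width: -0.001
```

>>> play_rows([
  [-0.001,0,0,0],
  [-0.001,0,0,0],
  [-0.001,0,0,0],
  [-0.001,0,0,0],
  [0,0,0,0],
])

```text
t: 19.85
eef_pos: [0.4762, 0.069, 0.2765]
tool_rot: [-0.003, 0.035, 0.999, -0.0]
contact_force: [-7.6, 0.4, 3.3]
gripper_width: -0.001
```

>>> play_rows([
  [-0.001,0,0,0],
  [-0.001,0,0,0],
  [-0.001,0,0,0],
  [-0.001,0,0,0],
  [0,0,0,0],
])

```text
t: 20.35
eef_pos: [0.4803, 0.0687, 0.2766]
tool_rot: [-0.003, 0.035, 0.999, -0.0]
contact_force: [-7.9, 0.2, 4.3]
gripper_width: -0.002
```

```bash
python3 - <<'E'
from h import *
o=sensors.get_obs();print(o['contact_force'],o['torque'],o['eef_pos'])
c=cam('scene'); f=c['frame']
cv2.imwrite('pics/s13.png',cv2.resize(f[190:300,315:435],None,fx=6,fy=6,interpolation=cv2.INTER_CUBIC))
E
```

```text
[-7.9407618   0.22736879  4.31632337] [0.15455596 1.72723697 0.0078882 ] [0.48031014 0.06870818 0.2765891 ]
```

View pics/s13.png

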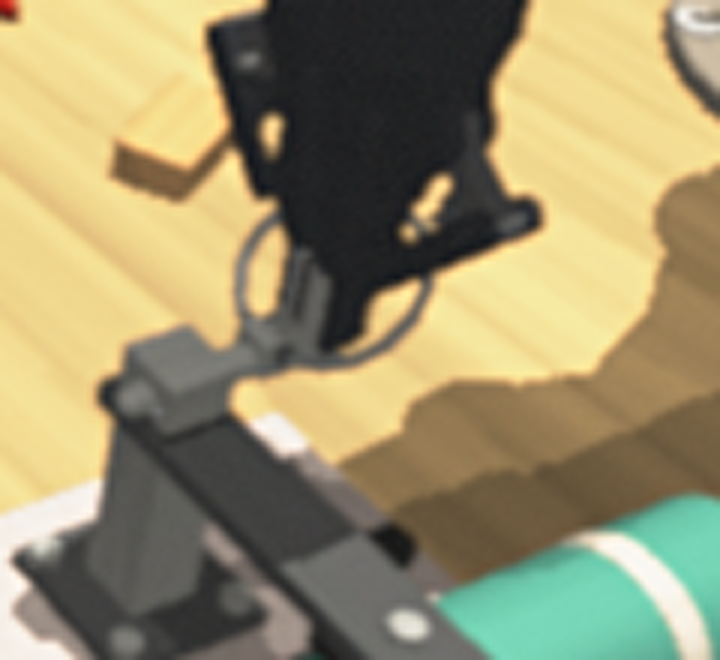

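The nose is emerging on the far side and the pin moves with steady drag of about 8 N. Continue.

>>> play_rows([
  [-0.001,0,0,0],
  [-0.001,0,0,0],
  [-0.001,0,0,0],
  [-0.001,0,0,0],
  [0,0,0,0],
])

```text
t: 20.9
eef_pos: [0.4849, 0.0685, 0.2769]
tool_rot: [-0.002, 0.035, 0.999, -0.0]
contact_force: [-5.9, 1.2, 3.8]
gripper_width: -0.003
```

>>> play_rows([
  [-0.001,0,0,0],
  [-0.001,0,0,0],
  [-0.001,0,0,0],
  [-0.001,0,0,0],
  [0,0,0,0],
])

```text
t: 21.4
eef_pos: [0.4889, 0.0682, 0.2769]
tool_rot: [-0.002, 0.035, 0.999, -0.0]
contact_force: [-6.6, 0.7, 4.3]
gripper_width: -0.001
```

>>> play_rows([
  [-0.001,0,0,0],
  [-0.001,0,0,0],
  [0,0,0,0],
])

```text
t: 21.7
eef_pos: [0.4911, 0.0681, 0.277]
tool_rot: [-0.002, 0.035, 0.999, -0.0]
contact_force: [-6.9, 1.3, 3.6]
gripper_width: -0.003
```

>>> play_rows([
  [-0.001,0,0,0],
  [0,0,0,0],
])

```text
t: 21.9
eef_pos: [0.492, 0.068, 0.277]
tool_rot: [-0.002, 0.035, 0.999, -0.0]
contact_force: [-5.4, 1.0, 4.5]
gripper_width: 0.0
```

>>> play_rows([
  [-0.0005,0,0,0],
  [-0.0005,0,0,0],
  [0,0,0,0],
])

```text
t: 22.2
eef_pos: [0.4931, 0.068, 0.277]
tool_rot: [-0.002, 0.035, 0.999, -0.0]
contact_force: [-5.6, 0.7, 4.1]
gripper_width: -0.0
```

>>> play_rows([
  [-0.0005,0,0,0],
  [-0.0005,0,0,0],
  [0,0,0,0],
])

```text
t: 22.5
eef_pos: [0.4941, 0.0679, 0.277]
tool_rot: [-0.002, 0.035, 0.999, -0.0]
contact_force: [-5.8, 0.7, 4.1]
gripper_width: -0.001
```

>>> play_rows([
  [-0.0005,0,0,0],
  [-0.0005,0,0,0],
  [0,0,0,0],
])

```text
t: 22.8
eef_pos: [0.4951, 0.0678, 0.277]
tool_rot: [-0.002, 0.035, 0.999, -0.0]
contact_force: [-6.3, 0.5, 3.5]
gripper_width: -0.0
```

```bash
python3 - <<'E'
from h import *
o=sensors.get_obs();print(o['contact_force'],o['torque'],o['eef_pos'])
c=cam('scene'); f=c['frame']
cv2.imwrite('pics/s14.png',cv2.resize(f[190:300,315:435],None,fx=6,fy=6,interpolation=cv2.INTER_CUBIC))
E
```

```text
[-6.30298137  0.52612727  3.4648732 ] [ 0.15762366  1.1222288  -0.04775205] [0.49513114 0.06784416 0.27700962]
```

View pics/s14.png

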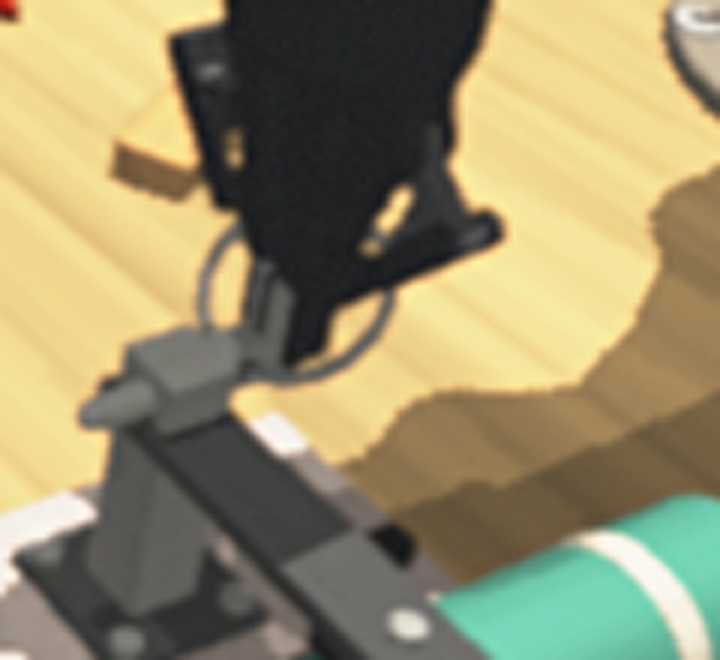

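>>> play_rows([
  [-0.0005,0,0,0],
  [-0.0005,0,0,0],
  [0,0,0,0],
])

```text
t: 23.15
eef_pos: [0.4956, 0.0678, 0.2769]
tool_rot: [-0.002, 0.035, 0.999, -0.0]
contact_force: [-7.9, 1.1, 6.3]
gripper_width: -0.003
```

>>> play_rows([
  [-0.0005,0,0,0],
  [-0.0005,0,0,0],
  [0,0,0,0],
])

```text
t: 23.45
eef_pos: [0.496, 0.0679, 0.2767]
tool_rot: [-0.003, 0.035, 0.999, -0.0]
contact_force: [-10.1, 1.1, 5.8]
gripper_width: -0.002
```

>>> play_rows([
  [-0.0005,0,0,0],
  [-0.0005,0,0,0],
  [0,0,0,0],
])

```text
t: 23.75
eef_pos: [0.4964, 0.0679, 0.2765]
tool_rot: [-0.004, 0.035, 0.999, -0.0]
contact_force: [-13.0, 1.8, 8.6]
gripper_width: 0.0
```

>>> play_rows([
  [-0.0005,0,0,0],
  [-0.0005,0,0,0],
  [0,0,0,0],
])

```text
t: 24.05
eef_pos: [0.4967, 0.0679, 0.2763]
tool_rot: [-0.005, 0.035, 0.999, -0.0]
contact_force: [-14.5, 0.9, 10.2]
gripper_width: 0.002
```

>>> play_rows([
  [-0.0005,0,0,0],
  [-0.0005,0,0,0],
  [0,0,0,0],
])

```text
t: 24.35
eef_pos: [0.4971, 0.0678, 0.2761]
tool_rot: [-0.006, 0.034, 0.999, -0.0]
contact_force: [-17.4, 3.5, 11.2]
gripper_width: -0.001
```

```bash
python3 - <<'E'
from h import *
o=sensors.get_obs();print(o['contact_force'],o['torque'],o['eef_pos'])
c=cam('scene'); f=c['frame']
cv2.imwrite('pics/s15.png',cv2.resize(f[225:285,320:400],None,fx=9,fy=9,interpolation=cv2.INTER_CUBIC))
E
```

```text
[-17.41661862   3.50241573  11.17314782] [0.56533614 3.50337148 0.03203193] [0.4970935  0.06783004 0.27606863]
```

View pics/s15.png

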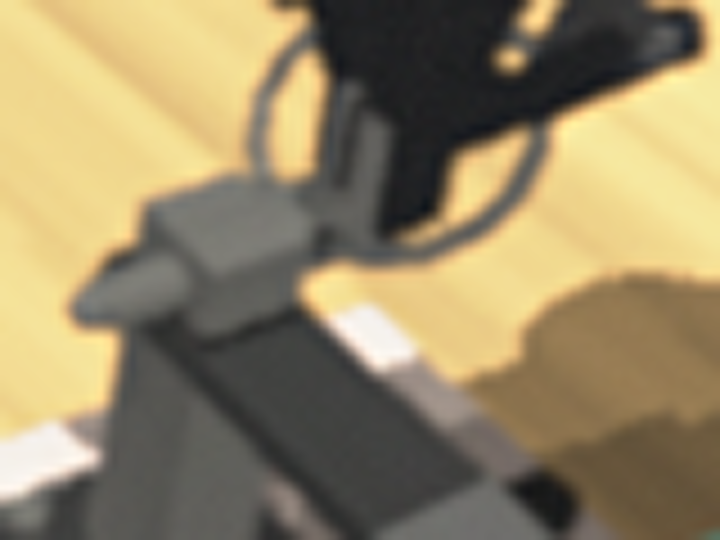

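```bash
python3 - <<'E'
from h import *
c=cam('scene')
m=np.array([.523,.0657,.108]); d=np.array([.9975,-.0706,0]); l=np.array([.0706,.9975,0]); z=np.array([0,0,1.])
def q(p): u=proj(c,p); return ((u-[320,225]+.5)*9).round(0)
for s in (50,48,47,45): print(s,q(m+d*s/1000), onz(c,328.2,258.9,.108))
for a in (0,25):
  for b in (-12.5,12.5): print('post top',a,b,q(m+d*a/1000+l*b/1000+z*.0125))
for b in (-7,7): print('head front/rear top',q(m+l*b/1000+z*.011),q(m-d*.018+l*b/1000+z*.011))
P=cloud(c)
f=c['frame']; v=.0
# depth near the nose
for u,vv in [(329,259),(331,258),(334,257),(338,256)]: print(P[vv,u].round(4))
E
```

```text
50 [ 65. 323.] [0.56796889 0.06047646 0.108     ]
48 [ 73. 320.] [0.56796889 0.06047646 0.108     ]
47 [ 77. 318.] [0.56796889 0.06047646 0.108     ]
45 [ 85. 315.] [0.56796889 0.06047646 0.108     ]
post top 0 -12.5 [232. 169.]
post top 0 12.5 [309. 240.]
post top 25 -12.5 [135. 203.]
post top 25 12.5 [211. 277.]
head front/rear top [247. 190.] [316. 165.]
head front/rear top [291. 230.] [359. 204.]
[0.5718 0.0661 0.114 ]
[0.5678 0.0668 0.1151]
[0.5609 0.0671 0.1146]
[0.5531 0.0691 0.115 ]
```

>>> play_rows([
  [0.003,0,0,0],
  [0.003,0,0,0],
  [0.003,0,0,0],
  [0,0,-0.02,0],
  [0,0,-0.03,0],
  [0,0,-0.03,0],
  [0,0,-0.03,0],
  [-0.03,0,-0.01,0],
  [-0.03,0,0,0],
  [-0.03,0,0,0],
  [-0.02,0.0,0,0],
  [0,0,0,0],
  [0,0,0,0],
])

```text
t: 25.75
eef_pos: [0.6017, 0.0601, 0.397]
tool_rot: [-0.0, 0.035, 0.999, -0.0]
contact_force: [-0.2, 0.6, -0.9]
gripper_width: 0.0
```

```bash
python3 - <<'E'
from h import *
o=sensors.get_obs();print(o['contact_force'],o['eef_pos'])
c=cam('wrist'); np.savez('w16.npz',**{k:c[k] for k in ['frame','depth','fx','fy','cx','cy','Rwc','o']})
f=c['frame']; cv2.imwrite('pics/w16.png',f)
c=cam('scene'); f=c['frame']
cv2.imwrite('pics/s16.png',cv2.resize(f[200:285,310:410],None,fx=7,fy=7,interpolation=cv2.INTER_CUBIC))
E
```

```text
[-0.2046815   0.61161658 -0.86381046] [0.6016963  0.06008691 0.39702072]
```

View pics/w16.png

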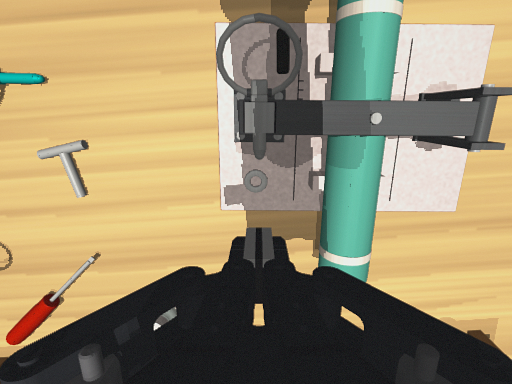

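View pics/s16.png

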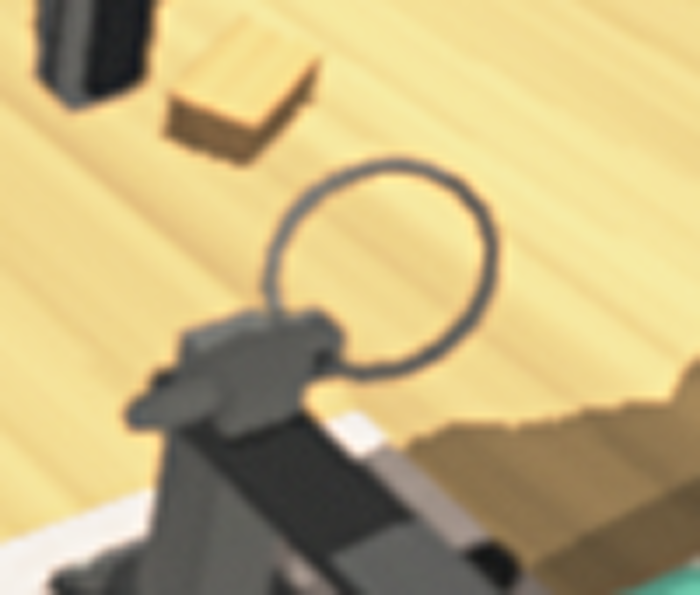

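```bash
python3 - <<'E'
from h import *
c=dict(np.load('w16.npz')); f=c['frame']
cv2.imwrite('pics/w16z.png',cv2.resize(cv2.convertScaleAbs(f[70:165,225:325],alpha=1.9),None,fx=6.3,fy=6.3,interpolation=cv2.INTER_CUBIC))
P=cloud(c)
print('col260');
for v in range(76,162,2): print(v,P[v,260].round(4),P[v,250].round(4))
E
```

```text
col260
76 [0.4911 0.0698 0.0181] [0.4902 0.0583 0.0177]
78 [0.4932 0.0697 0.0182] [0.4925 0.0581 0.0191]
80 [0.5059 0.0682 0.1189] [0.4947 0.058  0.0189]
82 [0.5075 0.0681 0.1197] [0.4967 0.0578 0.0176]
84 [0.509  0.068  0.1188] [0.4989 0.0576 0.0184]
86 [0.5106 0.0679 0.1194] [0.5012 0.0575 0.0191]
88 [0.5122 0.0678 0.1197] [0.5032 0.0573 0.0172]
90 [0.5137 0.0677 0.1194] [0.513  0.0594 0.1181]
92 [0.5153 0.0676 0.1195] [0.5146 0.0592 0.1177]
94 [0.5168 0.0675 0.1188] [0.5161 0.0591 0.1163]
96 [0.5185 0.0674 0.1202] [0.5176 0.059  0.1162]
98 [0.52   0.0673 0.1195] [0.5146 0.0566 0.0242]
100 [0.5216 0.0671 0.1196] [0.5203 0.0584 0.1029]
102 [0.5232 0.067  0.1209] [0.5226 0.0587 0.1209]
104 [0.5248 0.0669 0.1209] [0.5242 0.0586 0.1211]
106 [0.5264 0.0668 0.1196] [0.5258 0.0585 0.1209]
108 [0.528  0.0667 0.1204] [0.5274 0.0583 0.1202]
110 [0.5296 0.0666 0.1215] [0.529  0.0582 0.1213]
112 [0.5312 0.0665 0.1205] [0.5306 0.0581 0.1205]
114 [0.5328 0.0664 0.1217] [0.5322 0.058  0.1218]
116 [0.5345 0.0663 0.1207] [0.5339 0.0578 0.1212]
118 [0.5361 0.0661 0.1215] [0.5355 0.0577 0.1214]
120 [
[... 344 characters left out ...]

134 [0.5497 0.0652 0.1159] [0.5501 0.056  0.1017]
136 [0.5515 0.0651 0.1153] [0.5578 0.0532 0.0242]
138 [0.5531 0.065  0.1161] [0.5601 0.053  0.0248]
140 [0.5549 0.0649 0.1158] [0.5625 0.0528 0.0244]
142 [0.5567 0.0648 0.1155] [0.5654 0.0524 0.0189]
144 [0.5585 0.0646 0.1146] [0.5679 0.0522 0.0182]
146 [0.5602 0.0645 0.1151] [0.5704 0.052  0.0175]
148 [0.562  0.0644 0.1155] [0.5727 0.0519 0.0184]
150 [0.5638 0.0643 0.1148] [0.5753 0.0516 0.0174]
152 [0.5657 0.0642 0.1142] [0.5777 0.0514 0.0178]
154 [0.5677 0.064  0.1129] [0.5803 0.0512 0.0171]
156 [0.5694 0.0639 0.1136] [0.5825 0.0511 0.0192]
158 [0.5714 0.0638 0.112 ] [0.585  0.0509 0.0187]
160 [0.5883 0.0632 0.0192] [0.5874 0.0508 0.0199]
```

View pics/w16z.png

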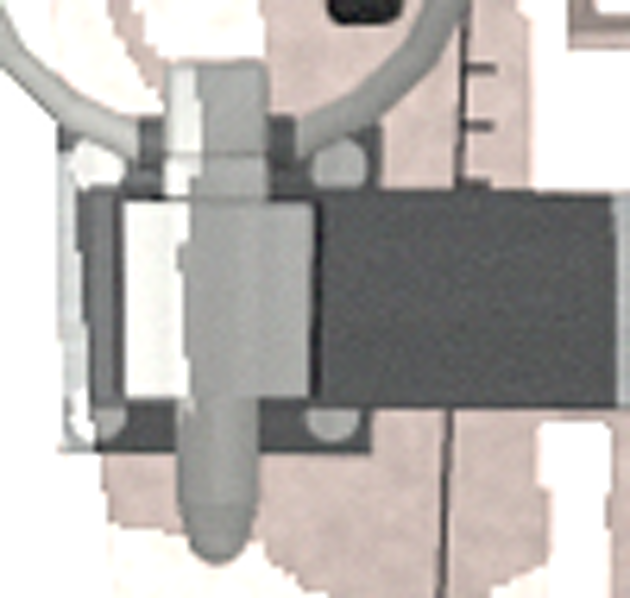

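>>> play_rows([
  [0.03,0,0,0],
  [0.03,0,0,0],
  [0.03,0,0,0],
  [0.03,0,0,0],
  [0.031,0,0,0],
  [0,0,0.02,0],
  [0,0,0.03,0],
  [0,0,0.026,0],
  [0,0,0.01,0],
  [0,0,0,0],
  [0,0,0,0],
])

```text
t: 26.95
eef_pos: [0.4514, 0.0709, 0.3121]
tool_rot: [0.0, 0.035, 0.999, 0.0]
contact_force: [1.4, -0.2, 0.3]
gripper_width: -0.005
```

```bash
python3 - <<'E'
from h import *
o=sensors.get_obs();print(o['contact_force'],o['eef_pos'],delta([.4525,.0657+.0705*.0707,.311],175.95))
c=cam('scene'); f=c['frame']
cv2.imwrite('pics/s17.png',cv2.resize(f[180:285,310:430],None,fx=6,fy=6,interpolation=cv2.INTER_CUBIC))
E
```

```text
[ 1.40974216 -0.17287447  0.33290022] [0.45136056 0.07088223 0.31210934] (array([-1.15, -0.12,  1.11]), 'mm; az', np.float64(175.98), 'turn', np.float64(0.03477801825297888))
```

View pics/s17.png

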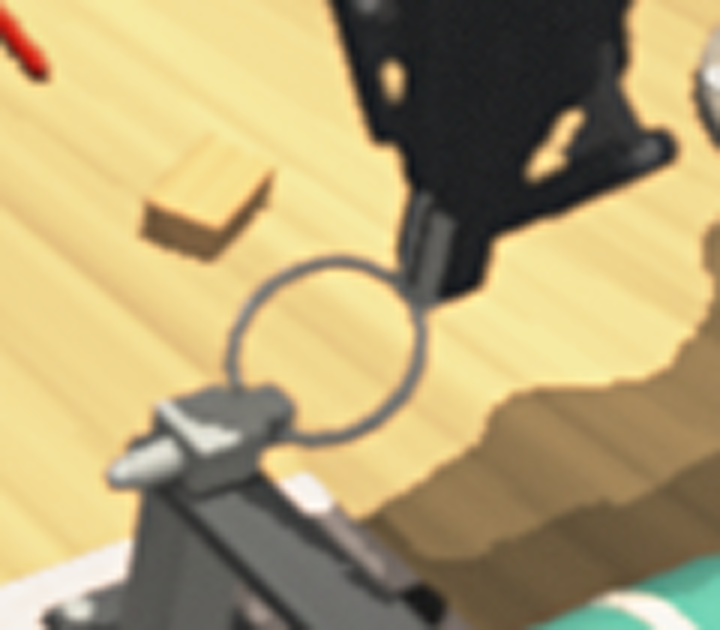

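Fingers are just behind the ring's end, lower than it. Sweep forward.

>>> play_rows([
  [-0.005,0,0,0],
  [-0.005,0,0,0],
  [-0.005,0,0,0],
  [-0.005,0,0,0],
  [-0.005,0,0,0],
  [-0.005,0,0,0],
  [-0.005,0,0,0],
  [-0.005,0,0,0],
])

```text
t: 27.8
eef_pos: [0.4916, 0.068, 0.3112]
tool_rot: [0.0, 0.035, 0.999, -0.0]
contact_force: [-1.0, 0.8, 0.8]
gripper_width: 0.005
```

```bash
python3 - <<'E'
from h import *
o=sensors.get_obs();print(o['contact_force'],o['eef_pos'])
c=cam('scene'); f=c['frame']
cv2.imwrite('pics/s18.png',cv2.resize(f[180:285,310:430],None,fx=6,fy=6,interpolation=cv2.INTER_CUBIC))
E
```

```text
[-0.96429562  0.84889459  0.75353411] [0.49156206 0.06801942 0.31124403]
```

View pics/s18.png

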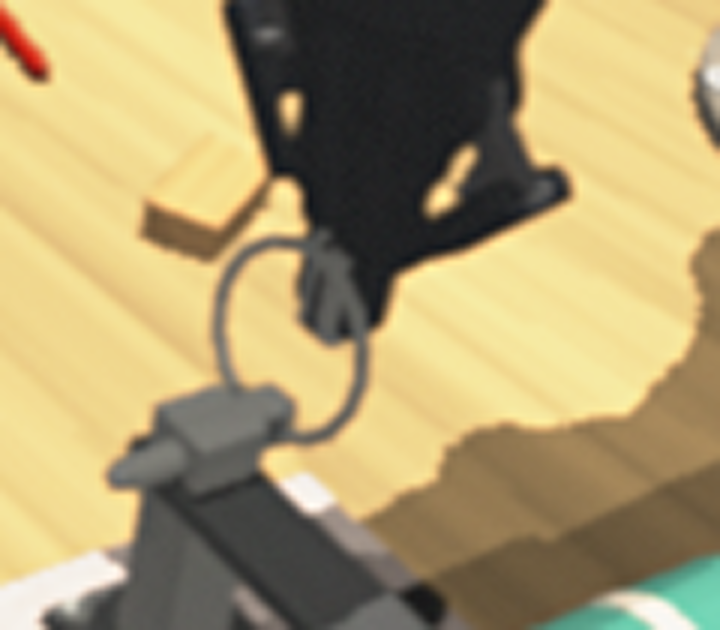

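Ring is swinging up with the fingers. Continue.

>>> play_rows([
  [-0.005,0,0,0],
  [-0.005,0,0,0],
  [-0.005,0,0,0],
  [-0.005,0,0,0],
  [-0.005,0,0,0],
  [-0.005,0,0,0],
  [-0.005,0,0,0],
  [-0.005,0,0,0],
  [-0.005,0,0,0],
])

```text
t: 28.75
eef_pos: [0.5363, 0.0649, 0.3112]
tool_rot: [-0.0, 0.035, 0.999, -0.0]
contact_force: [-1.4, -0.6, -0.4]
gripper_width: -0.0
```

```bash
python3 - <<'E'
from h import *
o=sensors.get_obs();print(o['contact_force'],o['eef_pos'])
c=cam('scene'); f=c['frame']
cv2.imwrite('pics/s19.png',cv2.resize(f[180:285,310:430],None,fx=6,fy=6,interpolation=cv2.INTER_CUBIC))
E
```

```text
[-1.43188508 -0.61489859 -0.39954974] [0.53633615 0.06490868 0.31124847]
```

View pics/s19.png

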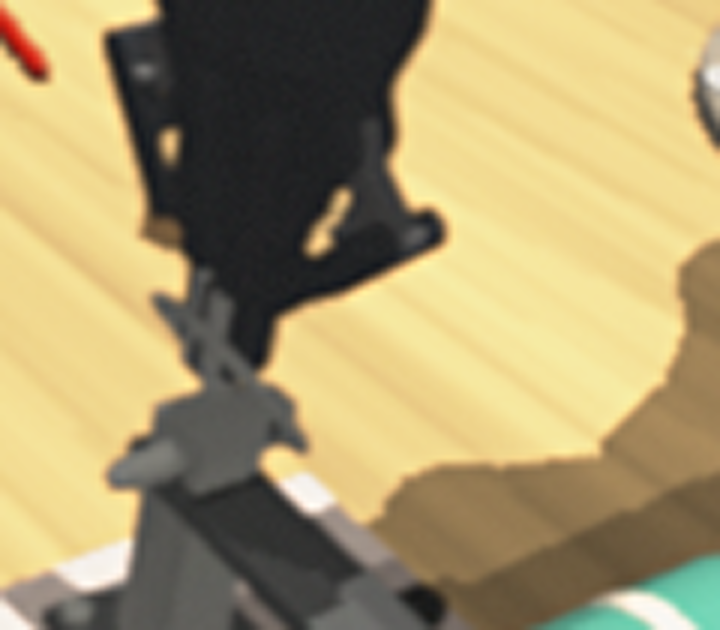

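>>> play_rows([
  [-0.005,0,0,0],
  [-0.005,0,0,0],
  [-0.005,0,0,0],
  [-0.005,0,0,0],
  [-0.002,0,0,0],
  [0,0,0,0],
])

```text
t: 29.4
eef_pos: [0.5555, 0.0636, 0.309]
tool_rot: [-0.005, 0.035, 0.999, -0.001]
contact_force: [-8.3, 1.0, -4.3]
gripper_width: -0.003
```

```bash
python3 - <<'E'
from h import *
o=sensors.get_obs();print(o['contact_force'],o['eef_pos'])
c=cam('scene'); f=c['frame']
cv2.imwrite('pics/s20.png',cv2.resize(f[180:285,300:420],None,fx=6,fy=6,interpolation=cv2.INTER_CUBIC))
E
```

```text
[-8.32172094  1.01201838 -4.29178414] [0.55545639 0.06358964 0.3089644 ]
```

View pics/s20.png

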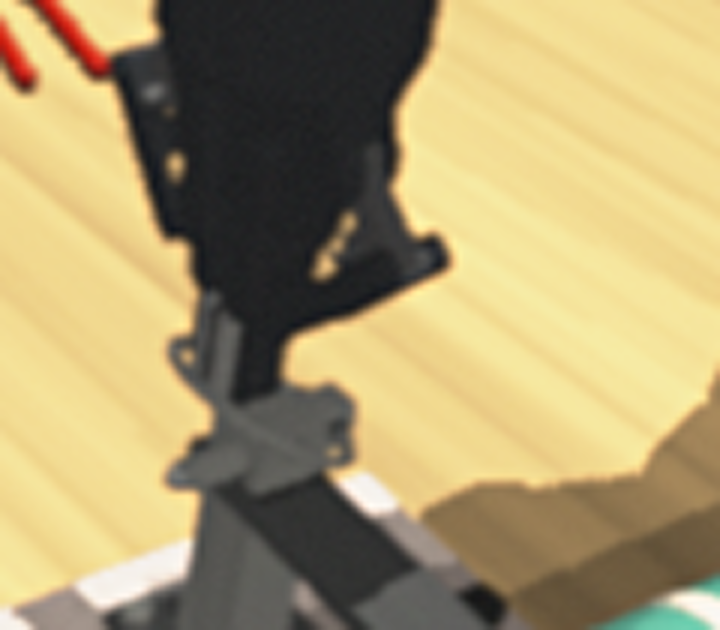

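>>> play_rows([
  [0.003,0,0,0],
  [0.003,0,-0.005,0],
  [0,0,-0.02,0],
  [0,0,-0.025,0],
  [0,0,0,0],
  [0,0,0,0],
], claw=0.0)

```text
t: 30.05
eef_pos: [0.5526, 0.0638, 0.3625]
tool_rot: [0.002, 0.035, 0.999, 0.0]
contact_force: [-0.4, 0.2, 0.1]
gripper_width: -0.001
```

>>> play_rows([
  [-0.01,0,0,0],
  [-0.01,0,0,0],
  [0,0,0,0],
  [0,0,0,0],
], claw=0.026)

```text
t: 30.45
eef_pos: [0.5722, 0.0623, 0.3606]
tool_rot: [-0.0, 0.035, 0.999, -0.0]
contact_force: [0.1, -0.2, -0.8]
gripper_width: 0.305
```

```bash
python3 - <<'E'
from h import *
o=sensors.get_obs();print(o['contact_force'],o['eef_pos'],o['gripper_width'],delta([.571,.0623,.32],175.95))
c=cam('scene'); f=c['frame']
cv2.imwrite('pics/s21.png',cv2.resize(f[180:285,300:420],None,fx=6,fy=6,interpolation=cv2.INTER_CUBIC))
c=cam('wrist'); cv2.imwrite('pics/w21.png',c['frame'])
E
```

```text
[ 0.13212482 -0.18241637 -0.78247869] [0.57218856 0.06225215 0.36059479] 0.3046928879144402 (array([ 1.15e+00, -1.00e-02,  4.06e+01]), 'mm; az', np.float64(175.96), 'turn', np.float64(0.014903642068361478))
```

View pics/s21.png

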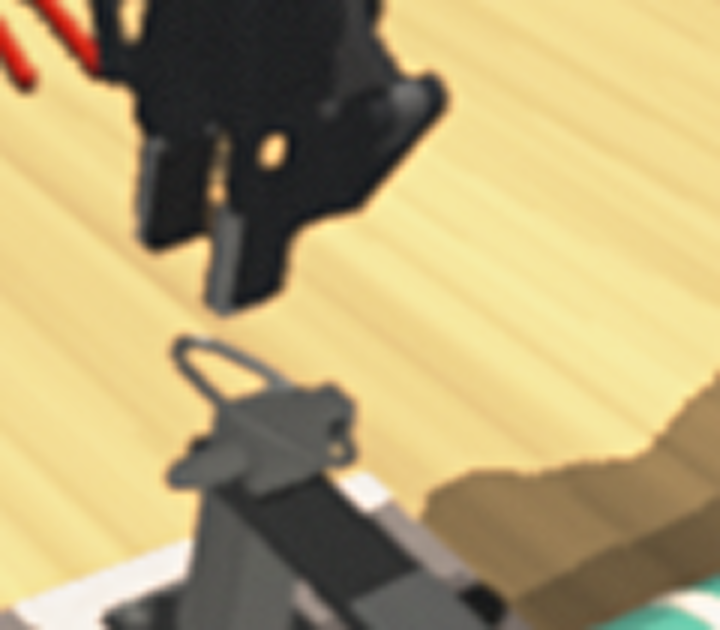

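View pics/w21.png

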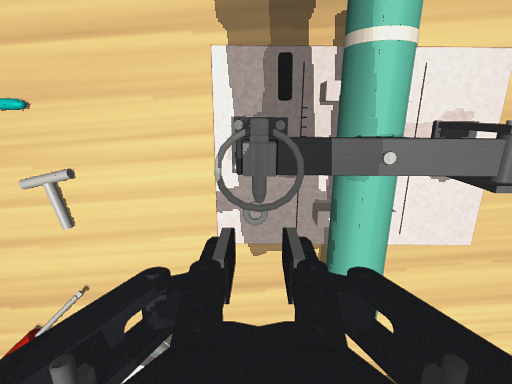

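>>> play_rows([
  [0.0012,0,0.015,0],
  [0,0,0.015,0],
  [0,0,0.005,0],
  [0,0,0.005,0],
  [0,0,0.003,0],
  [0,0,0.003,0],
  [0,0,0,0],
])

```text
t: 31.25
eef_pos: [0.5707, 0.0625, 0.3153]
tool_rot: [0.0, 0.035, 0.999, 0.0]
contact_force: [-0.5, 0.3, -0.9]
gripper_width: 0.305
```

>>> play_rows([
  [0,0,0.003,0],
  [0,0,0.003,0],
  [0,0,0.003,0],
  [0,0,0,0],
])

```text
t: 31.65
eef_pos: [0.5705, 0.0625, 0.3058]
tool_rot: [-0.0, 0.035, 0.999, -0.0]
contact_force: [-0.5, 0.3, -0.1]
gripper_width: 0.307
```

```bash
python3 - <<'E'
from h import *
o=sensors.get_obs();print(o['contact_force'],o['eef_pos'])
c=cam('scene'); f=c['frame']
cv2.imwrite('pics/s22.png',cv2.resize(f[180:285,300:420],None,fx=6,fy=6,interpolation=cv2.INTER_CUBIC))
E
```

```text
[-0.52054871  0.34933528 -0.14662526] [0.57047285 0.06251853 0.30579703]
```

View pics/s22.png

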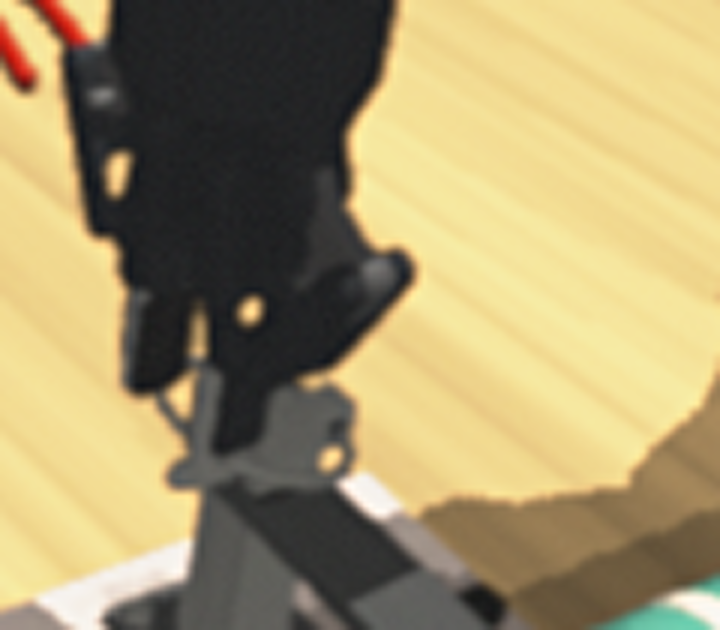

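>>> play_rows([
  [0,0,0.003,0],
  [0,0,0.003,0],
  [0,0,0.003,0],
  [0,0,0,0],
])

```text
t: 32.1
eef_pos: [0.5705, 0.0625, 0.2967]
tool_rot: [-0.0, 0.035, 0.999, -0.0]
contact_force: [-0.0, -1.0, 0.2]
gripper_width: 0.306
```

>>> play_rows([
  [0,0,0.003,0],
  [0,0,0.002,0],
  [0,0,0.002,0],
  [0,0,0,0],
])

```text
t: 32.5
eef_pos: [0.5706, 0.0625, 0.2899]
tool_rot: [-0.0, 0.035, 0.999, -0.0]
contact_force: [-0.3, -0.1, 0.1]
gripper_width: 0.303
```

```bash
python3 - <<'E'
from h import *
o=sensors.get_obs();print(o['contact_force'],o['eef_pos'])
c=cam('scene'); f=c['frame']
cv2.imwrite('pics/s23.png',cv2.resize(f[180:285,300:420],None,fx=6,fy=6,interpolation=cv2.INTER_CUBIC))
c=cam('wrist'); cv2.imwrite('pics/w23.png',c['frame'])
E
```

```text
[-0.2955993  -0.05389636  0.10601848] [0.57055719 0.06251663 0.289941  ]
```

View pics/s23.png

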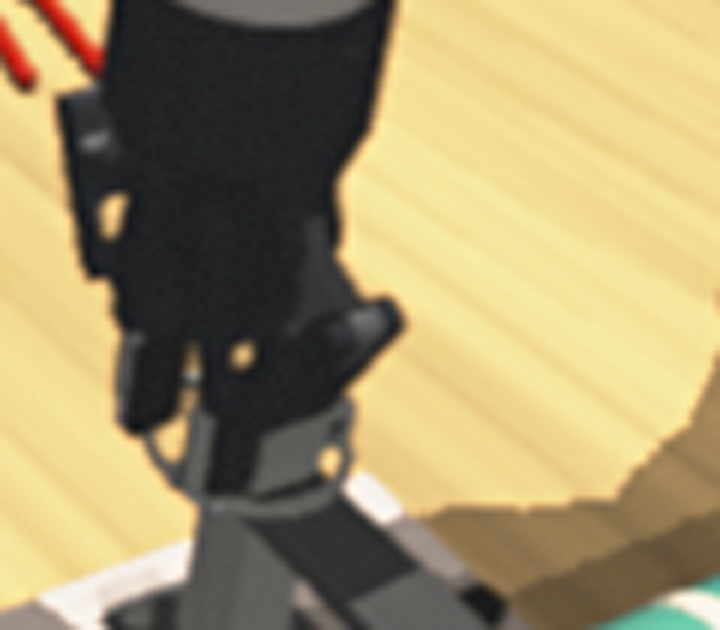

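View pics/w23.png

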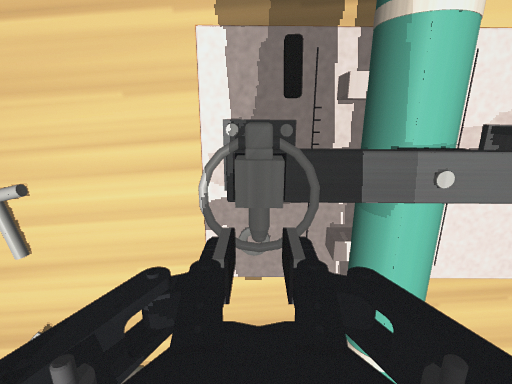

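>>> play_rows([
  [0,0,0.002,0],
  [0,0,0.002,0],
  [0,0,0,0],
])

```text
t: 32.9
eef_pos: [0.5712, 0.0624, 0.2866]
tool_rot: [0.001, 0.035, 0.999, 0.0]
contact_force: [0.6, -0.2, 2.6]
gripper_width: 0.307
```

>>> play_rows([
  [0,0,0.001,0],
  [0,0,0.001,0],
  [0,0,0,0],
])

```text
t: 33.2
eef_pos: [0.5713, 0.0624, 0.2848]
tool_rot: [0.001, 0.035, 0.999, 0.0]
contact_force: [1.8, -0.2, 4.4]
gripper_width: 0.304
```

>>> play_rows([
  [0,0,0.001,0],
  [0,0,0.001,0],
  [0,0,0,0],
])

```text
t: 33.5
eef_pos: [0.57, 0.0626, 0.2816]
tool_rot: [-0.001, 0.035, 0.999, -0.0]
contact_force: [0.0, 0.1, 0.9]
gripper_width: 0.306
```

>>> play_rows([
  [0,0,0.001,0],
  [0,0,0.001,0],
  [0,0,0,0],
])

```text
t: 33.8
eef_pos: [0.5703, 0.0626, 0.2798]
tool_rot: [-0.001, 0.035, 0.999, -0.0]
contact_force: [0.2, 0.4, 0.7]
gripper_width: 0.309
```

>>> play_rows([
  [0,0,-0.01,0],
  [0,0,-0.03,0],
  [0,0,-0.04,0],
  [0,0,-0.04,0],
  [-0.02,0,0,0],
  [-0.02,0,0,0],
  [0,0,0,0],
  [0,0,0,0],
])

```text
t: 34.6
eef_pos: [0.6103, 0.0596, 0.4004]
tool_rot: [-0.0, 0.035, 0.999, -0.0]
contact_force: [-0.2, 0.6, 0.3]
gripper_width: 0.302
```

```bash
python3 - <<'E'
from h import *
o=sensors.get_obs();print(o['contact_force'],o['eef_pos'])
c=cam('scene'); f=c['frame']
cv2.imwrite('pics/s24.png',cv2.resize(f[200:285,300:400],None,fx=7,fy=7,interpolation=cv2.INTER_CUBIC))
c=cam('wrist'); cv2.imwrite('pics/w24.png',cv2.resize(cv2.convertScaleAbs(c['frame'][70:200,195:335],alpha=1.8),None,fx=5,fy=4.5,interpolation=cv2.INTER_CUBIC))
P=cloud(c); 
for n,p in dict(shut=[.523+.0509*.9975,.0657-.0036,.101],at242=[.515+.059,.0622,.112]).items(): print(n,proj(c,p))
for v in range(130,185,2): print(v,P[v,259].round(4))
E
```

```text
[-0.21470817  0.6196601   0.33103953] [0.61025114 0.0595553  0.40036144]
shut [258.18461862 149.96451362]
at242 [258.30759501 151.71868356]
130 [0.5545 0.0642 0.1147]
132 [0.5562 0.0641 0.1143]
134 [0.5579 0.0639 0.1155]
136 [0.5597 0.0638 0.1147]
138 [0.5613 0.0637 0.1164]
140 [0.5632 0.0636 0.1143]
142 [0.565  0.0634 0.1142]
144 [0.5669 0.0633 0.1132]
146 [0.5686 0.0632 0.114 ]
148 [0.5705 0.0631 0.1129]
150 [0.5728 0.0629 0.1096]
152 [0.5754 0.0628 0.1036]
154 [0.5892 0.062  0.0188]
156 [0.5918 0.0619 0.0181]
158 [0.5945 0.0617 0.0166]
160 [0.597  0.0615 0.017 ]
162 [0.5993 0.0613 0.0184]
164 [0.6014 0.0612 0.0213]
166 [0.6039 0.061  0.0215]
168 [0.6061 0.0608 0.0228]
170 [0.6087 0.0607 0.0227]
172 [0.6123 0.0604 0.0179]
174 [0.6145 0.0603 0.0196]
176 [0.6174 0.0601 0.0181]
178 [0.6201 0.0599 0.0177]
180 [0.6217 0.0598 0.0222]
182 [0.6245 0.0596 0.0213]
184 [0.627  0.0594 0.0221]
```

View pics/s24.png

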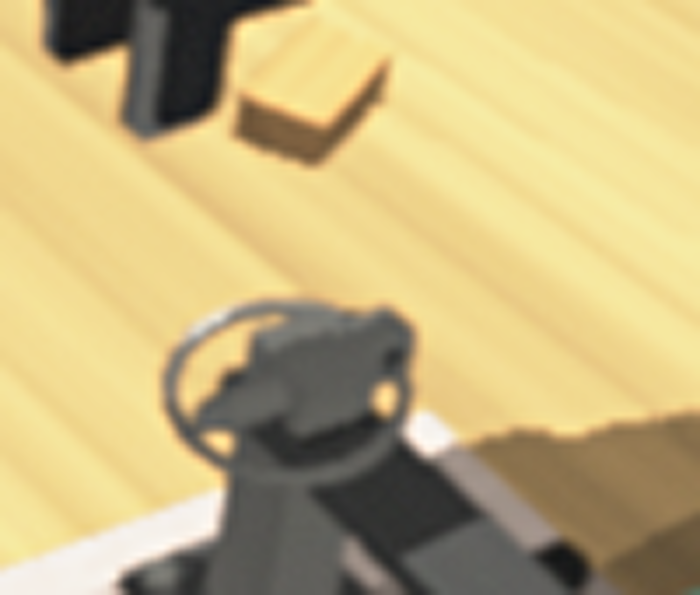

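View pics/w24.png

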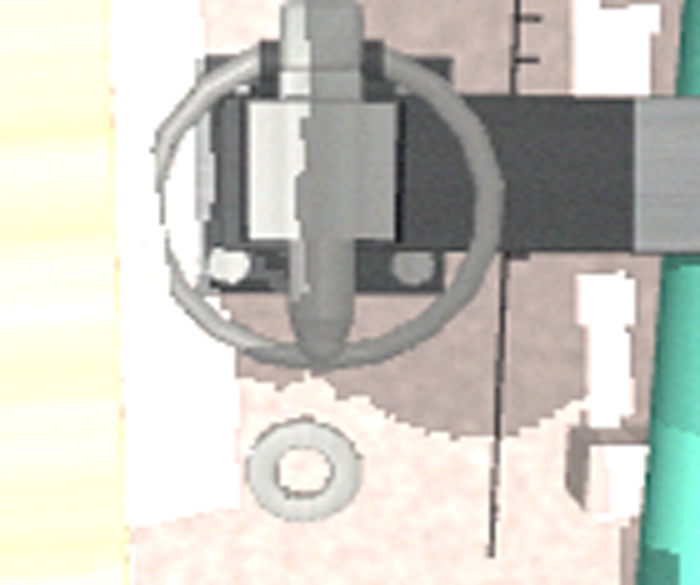

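```bash
python3 - <<'E'
from h import *
c=cam('wrist'); P=cloud(c)
for v in range(64,100,3): print(v,P[v,259].round(4))
print(bot.hand_in())
E
```

```text
64 [0.4856 0.0692 0.0185]
67 [0.4887 0.069  0.0183]
70 [0.5055 0.0676 0.118 ]
73 [0.5079 0.0674 0.1186]
76 [0.5104 0.0672 0.12  ]
79 [0.5127 0.0671 0.1197]
82 [0.515  0.0669 0.1198]
85 [0.5173 0.0668 0.12  ]
88 [0.5197 0.0666 0.1203]
91 [0.5221 0.0664 0.1203]
94 [0.5245 0.0663 0.1209]
97 [0.5268 0.0661 0.1196]
the job is handed in; nothing more can be done
None
```

The bar is locked: the plain steel linch pin is through the post's cross hole with its head home, and the ring is shut round the nose. I handed the job in at about 35 s with the gripper clear of everything.

- **Insertion:** I gripped the shank and eased the pin about 20 mm in at around 5 N of drag. I then let go and pushed behind the head with closed fingertips at 6 to 9 N of drag, stopping at about 17 N along the push (about 21 N in all at the wrist) once the head met the post.
- **Ring:** I swung it up and over the post and pressed it down on both sides of the nose. The force rose to about 4.4 N and then dropped to about 1 N as it snapped past.
- **Pin position:** The last wrist images show the head's rear at x = 0.505 m and its top running on to the post's near face at about 0.5225 m with no gap. The nose is about 50 mm beyond that face.
- **Ring position:** The wire lies under the nose with its top at about 0.104 m, where 0.1035 m is expected when shut.
- **One small disagreement:** The scene camera's projection of the post was about one pixel off, so I judged "home" from the wrist camera instead. No check failed, and I touched no other object.

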